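Load and lock the battery charging dock

ROBOT

A 6-joint arm with a two-finger parallel gripper is mounted at the origin on the work surface. World frame = base frame: x ahead of the robot, y to its left, z up, the work surface at z = 0. Lengths are in m, angles in rad, forces in N, time in s.
With the tool pointing down it reaches from about 0.25 to 0.725 m from the base axis. Payload 4 kg.
Tool frame: the origin (TCP) lies on the centre line of the jaws, within the pads' length; the fingertips stand tip_reach ahead of it and the grasp point (between the pads) lies 5 mm behind it (tip_reach is the distance from the TCP to the fingertips, in m); z points along the fingers, y is the direction in which the jaws open and shut (so a half turn about z gives the same grasp; the last joint's range is limited). The gripper opens to 85 mm and grips with 20 to 120 N. Pads are 22 mm wide; open, the fingers measure 114 mm over their backs; the gripper's body (76 mm by 85 mm) begins 54 mm behind the grasp point. The pads swing forward as they close: fully open they stand 13 mm farther back than shut.
Start: joints at [-1.332, 0.241, 0.005, 1.335, 0, 1.571], TCP at [0.118, -0.486, 0.213] pointing down, gripper open.
Joint ranges: [-2.72, 2.72], [-1.05, 1.87], [-1.09, 1.28], [-1.99, 2.15], [-1.42, 1.44], [-3.14, 3.14]. Speed limits (rad/s): [2.79, 2.79, 3.14, 3.14, 3.14, 3.14].

INTERFACE

Orientations are given as a unit quaternion [x, y, z, w].
In Python, from workcell import * gives the robot as it stands.
- The arm moves only by the tool arm_command, never from a script. Its arguments are lists of equal length, an entry for each row: "translation": the shift along the tool's x, y, z in cm, a list of three; "turn": the turn about the tool's z in rad; "hand": the closure, from 0 (fully open) to 1 (shut). In form: {"translation": [[x, y, z], ...], "turn": [turn, ...], "hand": [hand, ...]}. A call has 1 to 5 rows; each row is the pose to reach, as a shift and turn from the pose commanded when the call began, along the tool's axes at that moment; what a row does not reach only later rows make up. A row lasts 1/12 s, in which the tool goes at most 41.7 mm and 7.16 degrees, less where a joint would pass 70% of its speed; a pose out of reach is approached as far as the arm can. A call with a gripper value outside its range is refused whole. The fingers move at their own pace and stop on an object; the grip force is fixed at half the most. Time passes only in rows, so rows that repeat a pose let the fingers close. It gives the time, the measured TCP pose, the force and the opening at its end, in the units of the state.
- get_obs(): the state, without advancing time (a new reading comes with each control period).
- camera(name): name is "scene" or "top" or "wrist"; returns (picture, depth): 420x560x3 uint8, red, green, blue; 420x560 float32, m along the optical axis (not along the pixel's ray), 0 where there is no reading.
- camera_info(name): a dict with "mtx" (3x3 intrinsics, pixels), "dist_coeffs" ([k1, k2, p1, p2, k3] as OpenCV has them; the pictures are not rectified), "world_to_cam" (4x4, takes a point from world to camera coordinates). Camera axes: x right, y down, z forward; pixel columns grow to the right and rows downward; lengths in m; the calibration is good to about 2 mm. A picture is of the moment at which its call begins: read the wrist's pose just before it. camera_info takes no time and is no camera call; for the wrist camera it gives the pose at the moment of the call.
- job_done(): hands the job in, once; it reports no verdict.
Trained networks look in the newest picture that a camera, given by its name, has taken for a name from the list of things; names that differ only in an ending like _2 or _b are one class to them, and where a whole thing is asked for, a point or a joint stands for the part that bears it (a point fixed in the world has none). Each returns a list of dicts, best first, with "conf" (0 to 1); they miss things now and then, are a little off and sometimes report something else, mostly with a low value. They report only what shows in the picture. A call takes as long as a camera call. They do not tell look-alikes from the thing itself.
- search_frame(camera, name): "location" ([row, column] in pixels, amid what is visible of it).
- spot_point(camera, name): "location" ([row, column] in pixels: a listed point, or the origin of a listed thing).
The state is a dict: "clock": time; "joint_pos": joint angles; "joint_vel": joint speeds; "tau": joint torques, N m; "eef_pos": TCP position; "tool_rot": TCP orientation; "ft_force": force on the tool from outside, world axes, zero at the start; "ft_torque": the same for the moment, N m; "grip_width": finger opening in m.
Only numpy, scipy, OpenCV 4.12 (cv2) and the standard library are available. Lean on these libraries where they do the work, as an engineer would, in place of code of your own. Each camera call takes 0.05 s, during which the arm holds its last target. There are 200 camera calls.

TASK

Put the battery packs on to charge: swing the dock's clear hood up past its spring's tipping point and let go so that it stays open by itself, swing the red-gripped locking lever right back, then drop every orange pack that is there upright and fully home into a pocket of its own, and swing the lever fully shut over them. Finally swing the hood fully shut again to keep the dust out, and leave the other things on the bench where they are.

Things in the scene. Friction and masses are not known exactly. Their poses are not given: they have to be found in the camera images.
- dock: battery charging dock, fixed to the bench, green open-topped housing 170 mm deep (x) by 280 mm wide (y) with walls 105 mm high and 6 mm thick; origin at the centre of its underside on the bench, its x axis points from the front (robot side) to the back, its y axis to the left. Inside is a steel deck, top face 52 mm above the bench, with three through pockets in a row along y. A clear hood covers it and a locking lever sits on its right (-y) side
- pocket0 (a point): centre of the floor of the right-hand pocket, 30 mm above the bench; dock frame (-30, -78, 30) mm. Pocket 77 mm in dock x by 55 mm in dock y, 22 mm deep, with a 4 mm chamfered mouth. A pack is home when its origin is at this point (any pack, any pocket, either way round)
- pocket1 (a point): the same for the middle pocket; dock frame (-30, 0, 30) mm
- pocket2 (a point): the same for the left-hand pocket; dock frame (-30, 78, 30) mm
- hood (a joint): angle of the clear hood about its hinge along dock y: 0 = shut, resting on the housing, grows as its front edge lifts, 1.75 rad = fully open, leaning back just past upright. Hood 170 by 280 mm, 35 mm high, 0.45 kg. An over-centre spring pulls it shut below about 1.1 rad and pushes it to the 1.75 rad stop beyond that; lifting it takes about 5 N at the bar
- hood_bar (a point): middle of the yellow round pull bar on the hood's front edge: 16 mm thick, 110 mm long along dock y, on two 42 mm arms at its ends, 210 mm from the hinge and 40 mm in front of the housing. Shut it lies 123 mm above the bench, fully open about 308 mm; it can be pinched from above in both states and all the way between, turning between the fingers
- hood_hinge (a point): middle of the hood's hinge line (along dock y): dock frame (85, 0, 105) mm. In the shut hood the bar is at (-210, 0, 18) mm from it, in dock axes
- lever (a joint): angle of the locking lever about its pivot along dock y: 0 = shut (steel cross bar lies 1 mm above the tops of packs that are home), 1.5 rad = fully back, pockets free; it starts shut or nearly so. Stays where it is left; moving it takes about 3 N at the grip. It cannot shut over a pack that is not home
- lever_grip (a point): middle of the lever's red round grip on the dock's right side: 18 mm thick, 36 mm long along dock y, 80 mm from the pivot. Dock frame (-35, -212, 69) mm when shut, (38, -212, 150) mm at 1.5 rad; swinging shut carries it forward to the robot and down
- lever_pivot (a point): point on the lever's pivot line beside the grip: dock frame (45, -212, 70) mm. In the shut lever the grip is at (-80, 0, -1) mm from it, in dock axes
- pack_a: battery pack, an orange block with a black foot, 72 mm (its x) by 50 mm (its y) by 60 mm tall, 0.3 to 0.5 kg, standing upright on the bench left of the dock; origin at the centre of its underside. Two or three packs are present (None if absent)
- pack_b: battery pack, an orange block with a black foot, 72 mm (its x) by 50 mm (its y) by 60 mm tall, 0.3 to 0.5 kg, standing upright on the bench left of the dock; origin at the centre of its underside. Two or three packs are present (None if absent)
- pack_c: battery pack, an orange block with a black foot, 72 mm (its x) by 50 mm (its y) by 60 mm tall, 0.3 to 0.5 kg, standing upright on the bench left of the dock; origin at the centre of its underside. Two or three packs are present (None if absent)
- spray_can: bystander: blue can, 64 mm diameter, 190 mm tall, origin under its centre
- organiser: bystander: flat pale case 160 by 240 by 45 mm with a blue and yellow label, origin under its centre
- tube_bracket: bystander: steel plate 90 by 60 mm with an upright 42 mm tube, 58 mm tall, origin under its centre
- hammer: bystander: hammer 260 mm long, yellow handle, lying flat, origin under its middle
There are look-alikes about, which are no part of the job. What is shaped like the pack_a but green is not meant.

How it is judged:
By the outcome, as a careful person would: the job done as asked, in the order asked, and still so for the second after the job is handed in, with the robot touching nothing.
Of pack_a, pack_b, pack_c only 2 to 3 are there at a start; the rules pass over those that are not, and their reading is None.
At some moment in a run one of pack_a, pack_b, pack_c may be knocked a few centimetres aside while the robot is not near it.
It also fails if it takes over 210 s, if anything falls off the work surface, if the arm or the gripper's body presses on something with over 40 N, if the wrist force passes 120 N, or if a joint passes its speed limit or range.

## Working session

There is one attempt and no reset: what is moved stays moved. The work goes in short steps, Python scripts to look and compute and a tool call to move; the robot and the scene stay as the last step left them, time stands still between calls to the robot, and variables do not carry over. Pictures are saved under pics/ and viewed, about 12 in all and at most 16, crops included, and the job is handed in when it is done.

Besides the shell and the picture viewer there is one more tool, called after "Request:" as name([rows], argument=value, ...), one row to a line, values as JSON. arm_command: Moves the arm, as the interface text tells. Its arguments: {"type":"object","properties":{"translation":{"type":"array","items":{"type":"array","items":{"type":"number"}}},"turn":{"type":"array","items":{"type":"number"}},"hand":{"type":"array","items":{"type":"number"}}},"required":["translation","turn","hand"]}

```bash
ls; mkdir -p pics; cat > h.py <<'E'
from workcell import *
import numpy as np, cv2
from scipy.spatial.transform import Rotation as R
def snap(n,f=None):
    p,d=camera(n); i=camera_info(n)
    if f: cv2.imwrite('pics/'+f,p[:,:,::-1])
    return p,d,i
def world(d,i,rc,depth=None,z=None):
    r,c=rc; r0,c0=int(round(r)),int(round(c))
    u=cv2.undistortPoints(np.array([[[c,r]]],float),np.array(i['mtx']),np.array(i['dist_coeffs']))[0,0]
    T=np.linalg.inv(np.array(i['world_to_cam']))
    ray=T[:3,:3]@np.r_[u,1]
    if z is not None: return T[:3,3]+ray*(z-T[2,3])/ray[2]
    if depth is None:
        w=d[max(r0-2,0):r0+3,max(c0-2,0):c0+3]; w=w[w>0]
        if len(w)==0: return None
        depth=np.median(w)
    return T[:3,3]+ray*depth
def cloud(d,i):
    rr,cc=np.nonzero(d>0)
    u=cv2.undistortPoints(np.stack([cc,rr],1).astype(float)[:,None],np.array(i['mtx']),np.array(i['dist_coeffs']))[:,0]
    P=np.c_[u,np.ones(len(u))]*d[rr,cc][:,None]
    T=np.linalg.inv(np.array(i['world_to_cam']))
    return P@T[:3,:3].T+T[:3,3],rr,cc
def totool(dw):  # world shift -> tool cm
    o=get_obs(); return R.from_quat(o['tool_rot']).inv().apply(dw)*100
E
python3 - <<'E'
from h import *
np.set_printoptions(precision=4,suppress=True)
o=get_obs(); print(o)
for n in ('top','scene'):
    p,d,i=snap(n,n+'0.png'); print(n,np.linalg.inv(i['world_to_cam'])[:3,3])
    for t in ('dock','pocket0','pocket1','pocket2','hood_bar','hood_hinge','lever_grip','lever_pivot','pack_a','spray_can','organiser','tube_bracket','hammer'):
        for x in spot_point(n,t)[:5]:
            if x['conf']>.2: print(t,round(x['conf'],2),np.round(x['location']),world(d,i,x['location']))
E
```

```text
pics
{'clock': 0.0, 'joint_pos': array([-1.3321,  0.2414,  0.0037,  1.3352, -0.    ,  1.5708]), 'joint_vel': array([-0.0008, -0.0002,  0.0016,  0.0002, -0.0002,  0.0011]), 'tau': array([  0.0016, -37.2319,  25.2407,   0.0168,  -0.0001,  -0.    ]), 'eef_pos': array([ 0.1181, -0.4852,  0.2123]), 'tool_rot': array([ 0.9929,  0.1191, -0.0001, -0.0011]), 'ft_force': array([-0.5609, -0.1001, -0.8024]), 'ft_torque': array([-0.0042,  0.0357, -0.0279]), 'grip_width': 0.08540433678157193}
top [0.4821 0.028  1.7959]
dock 0.81 [234. 298.] [0.5386 0.0023 0.1395]
hood_bar 0.65 [267. 296.] [0.4316 0.0076 0.1293]
hood_hinge 0.71 [240. 177.] [0.5181 0.4152 0.0599]
lever_grip 0.57 [250. 360.] [ 0.4906 -0.2199  0.0024]
lever_pivot 0.52 [224. 364.] [ 0.5795 -0.2342  0.0008]
pack_a 0.96 [208. 164.] [0.6297 0.4613 0.0606]
pack_a 0.93 [229. 224.] [0.5578 0.2543 0.0583]
pack_a 0.75 [268. 204.] [0.4229 0.3199 0.0622]
pack_a 0.61 [240. 142.] [0.5195 0.5352 0.0617]
pack_a 0.54 [240. 176.] [0.5194 0.4179 0.0603]
spray_can 0.86 [179. 226.] [0.713  0.2355 0.1788]
organiser 0.82 [165. 321.] [ 0.7833 -0.0777  0.047
[... 1007 characters left out ...]
p 0.69 [301. 112.] [ 0.6464 -0.4216  0.0193]
lever_pivot 0.82 [248. 187.] [ 0.5073 -0.2077  0.0005]
lever_pivot 0.5 [219. 282.] [0.5351 0.0764 0.0288]
pack_a 0.86 [190. 402.] [0.5557 0.5083 0.0249]
pack_a 0.85 [191. 331.] [0.4426 0.3045 0.014 ]
pack_a 0.78 [213. 336.] [0.5617 0.2477 0.0165]
pack_a 0.74 [302. 112.] [ 0.6481 -0.4211  0.0163]
pack_a 0.72 [212. 409.] [0.6632 0.4463 0.0226]
spray_can 0.76 [246. 372.] [0.7517 0.2387 0.0309]
spray_can 0.54 [238. 259.] [ 0.6369 -0.0398  0.0696]
organiser 0.94 [306. 274.] [ 0.8431 -0.0905  0.0432]
tube_bracket 0.77 [299. 113.] [ 0.6454 -0.4175  0.0235]
hammer 0.82 [236. 105.] [ 0.3818 -0.4125  0.0231]
hammer 0.47 [225. 267.] [ 0.6337 -0.0142  0.1038]
```

```bash
python3 - <<'E'
import cv2,numpy as np
a=cv2.imread('pics/top0.png')[140:320,110:450]; b=cv2.imread('pics/scene0.png')[120:345,50:475]
a=cv2.resize(a,(560,296)); b=cv2.resize(b,(560,296))
cv2.imwrite('pics/c0.png',np.vstack([a,b]))
E
```

```text
(no output)
```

View pics/c0.png

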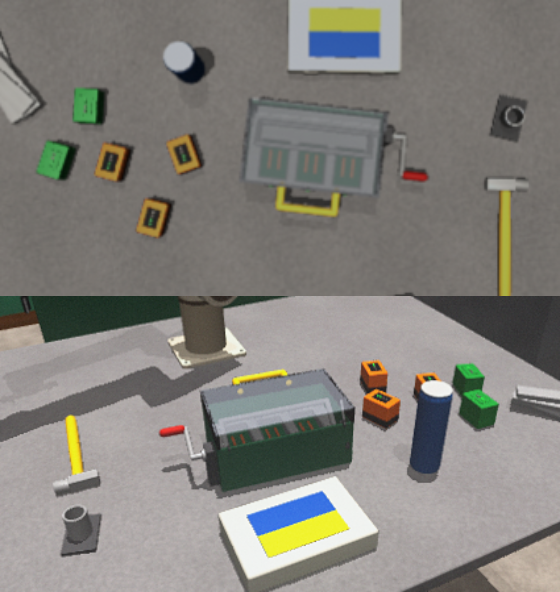

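Top view, full-picture pixels: three orange packs at (229,224), (268,204), (240,176); green look-alikes at (208,164), (240,142), which are not meant because of their colour. Next I'll measure dock yaw and pack yaws.

```bash
cat >> h.py <<'E'
def packs(p,d,i,zlo=.045,zhi=.13):
    P,rr,cc=cloud(d,i); hsv=cv2.cvtColor(p,cv2.COLOR_RGB2HSV)
    m=cv2.inRange(hsv,(5,140,90),(19,255,255))
    m=cv2.morphologyEx(m,cv2.MORPH_CLOSE,np.ones((9,9)))
    n,l,s,c=cv2.connectedComponentsWithStats(m); out=[]
    for k in range(1,n):
        if s[k,4]<60: continue
        Q=P[(l[rr,cc]==k)]; Q=Q[(Q[:,2]>zlo)&(Q[:,2]<zhi)]
        if len(Q)<30: continue
        zt=np.percentile(Q[:,2],60); Q=Q[abs(Q[:,2]-zt)<.008]
        (x,y),(w,h),a=cv2.minAreaRect(Q[:,:2].astype(np.float32)*1000)
        if w<h: a+=90
        out.append((x/1000,y/1000,zt,max(w,h),min(w,h),(a+90)%180-90,tuple(c[k])))
    return out
E
python3 - <<'E'
from h import *
np.set_printoptions(precision=4,suppress=True)
for n in ('top','scene'):
    p,d,i=snap(n); P,rr,cc=cloud(d,i); hsv=cv2.cvtColor(p,cv2.COLOR_RGB2HSV)[rr,cc].astype(int)
    if n=='top':
        for q in packs(p,d,i): print('pack',np.round(q[:6],3),q[6])
    box=(abs(P[:,1])<.3)&(P[:,0]>.3)&(P[:,0]<.75)
    y=box&(hsv[:,0]>20)&(hsv[:,0]<34)&(hsv[:,1]>150)&(P[:,2]>.09)
    r=box&((hsv[:,0]<6)|(hsv[:,0]>174))&(hsv[:,1]>140)&(hsv[:,2]>70)&(P[:,2]>.03)&(P[:,1]<-.1)
    for nm,m in(('bar',y),('grip',r)):
        Q=P[m]
        if len(Q)>5: print(n,nm,len(Q),Q.mean(0),Q.min(0),Q.max(0),cv2.minAreaRect(Q[:,:2].astype(np.float32)*1000))
    if n=='top':
        g=box&(P[:,2]>.09)&(P[:,2]<.17)&~y&~r&(P[:,1]>-.17)&(P[:,1]<.2)
        Q=P[g]; print('hood',len(Q),cv2.minAreaRect(Q[:,:2].astype(np.float32)*1000),np.percentile(Q[:,2],[5,50,95]))
E
```

```text
pack [ 0.542  0.266  0.062 72.024 47.923 21.025] (np.float64(220.95973154362417), np.float64(233.38590604026845))
pack [  0.525   0.418   0.062  68.933  51.64  -14.075] (np.float64(176.56040268456377), np.float64(237.79194630872485))
pack [  0.41    0.329   0.061  70.897  50.096 -14.499] (np.float64(202.17915309446255), np.float64(271.76221498371336))
top bar 225 [0.4392 0.0068 0.1304] [ 0.4217 -0.0554  0.1159] [0.4735 0.0667 0.1449] ((446.38580322265625, 6.637702941894531), (123.03369140625, 43.290225982666016), 83.47950744628906)
top grip 66 [ 0.4994 -0.2128  0.0954] [ 0.4919 -0.2373  0.0853] [ 0.5086 -0.189   0.1079] ((499.440185546875, -213.22511291503906), (48.119205474853516, 15.470245361328125), 84.81256866455078)
hood 4476 ((531.1461181640625, -10.528335571289062), (298.4695129394531, 221.49635314941406), 84.1943130493164) [0.1337 0.1405 0.1469]
scene bar 161 [0.4388 0.0058 0.1278] [ 0.4262 -0.0548  0.1191] [0.478  0.066  0.1407] ((451.79180908203125, 5.239410400390625), (121.47901916503906, 43.255191802978516), 84.60655212402344)
scene grip 107 [ 0.5055 -0.2126  0.0903] [ 0.4978 -0.2373  0.0806] [ 0.512  -0.1881  0.0979] ((504.5700378417969, -212.7154998779297), (13.903299331665039, 49.222740173339844), 2.0800940990448)
```

```bash
cat >> h.py <<'E'
np.set_printoptions(precision=4,suppress=True)
YAW=-0.101; O=np.array([.557,-.0045,0])
def dk(x,y,z): # dock mm -> world m
    return O+R.from_euler('z',YAW).apply(np.array([x,y,z])/1000)
def th(o): 
    x=R.from_quat(o['tool_rot']).as_matrix()[:,0]; return np.arctan2(x[1],x[0])
def go(t,theta=None):
    o=get_obs(); s=totool(np.array(t)-o['eef_pos']); 
    dt=0 if theta is None else -(theta-th(o))
    print('to',np.round(t,3),'shift',np.round(s,2),'turn',round(dt,3),'theta',round(th(o),3),'q',o['joint_pos'])
E
python3 - <<'E'
from h import *
import workcell
print([k for k in dir(workcell) if not k.startswith('_')], globals().get('tip_reach'))
go(dk(-125,0,240),1.47)
E
```

```text
['Unreachable', 'camera', 'camera_info', 'get_obs', 'job_done', 'search_frame', 'spot_point', 'tip_reach'] 0.014
to [0.433 0.008 0.24 ] shift [ 42.23 -40.55  -2.68] turn -1.231 theta 0.239 q [-1.332   0.2406  0.005   1.3352 -0.      1.5708]
```

Request:
arm_command([
  [42.2, -40.5, -3],
  [42.2, -40.5, -3],
  [42.2, -40.5, -3],
  [42.2, -40.5, -3],
  [42.2, -40.5, -3],
], turn=[0, 0, 0, 0, 0], hand=[0.6, 0.6, 0.6, 0.6, 0.6])

```text
clock: 1.92
eef_pos: [0.2305, -0.3088, 0.224]
tool_rot: [0.993, 0.118, 0.0, 0.0]
ft_force: [0.4, 0.5, 0.0]
grip_width: 0.0343
```

Request:
arm_command([
  [27, -26, -1],
  [27, -26, -1],
  [27, -26, -1],
  [27, -26, -1],
  [27, -26, -1],
], turn=[-0.6, -0.6, -0.6, -0.6, -0.6], hand=[0.6, 0.6, 0.6, 0.6, 0.6])

```text
clock: 2.33
eef_pos: [0.3423, -0.1327, 0.2299]
tool_rot: [0.912, 0.41, 0.0, 0.001]
ft_force: [0.1, -0.2, 0.1]
grip_width: 0.0343
```

```bash
python3 - <<'E'
from h import *
go(dk(-125,0,240),1.47)
E
```

```text
to [0.433 0.008 0.24 ] shift [16.52 -2.6  -1.01] turn -0.626 theta 0.844 q [-0.3696 -0.0335 -0.2619  1.341  -0.0001  1.9277]
```

Request:
arm_command([
  [16.5, -2.6, -1],
  [16.5, -2.6, -1],
  [16.5, -2.6, -1],
  [16.5, -2.6, -1],
  [16.5, -2.6, -1],
], turn=[-0.625, -0.625, -0.625, -0.625, -0.625], hand=[0.6, 0.6, 0.6, 0.6, 0.6])

```text
clock: 2.75
eef_pos: [0.4363, 0.0113, 0.2397]
tool_rot: [0.739, 0.674, 0.002, 0.0]
ft_force: [0.7, -0.2, 0.3]
grip_width: 0.034
```

```bash
python3 - <<'E'
from h import *
p,d,i=snap('wrist','w1.png')
for x in spot_point('wrist','hood_bar')[:2]: print(x['conf'],x['location'],world(d,i,x['location']),world(d,i,x['location'],z=.123))
P,rr,cc=cloud(d,i); hsv=cv2.cvtColor(p,cv2.COLOR_RGB2HSV)[rr,cc].astype(int)
y=(hsv[:,0]>20)&(hsv[:,0]<34)&(hsv[:,1]>150)&(P[:,2]>.09)&(P[:,2]<.2); Q=P[y]; print(len(Q),Q.min(0),Q.max(0),cv2.minAreaRect(Q[:,:2].astype(np.float32)*1000))
go(dk(-125,0,118),1.47)
E
```

```text
0.84 [199.7, 268.0] [0.4294 0.0095 0.1301] [0.4291 0.0077 0.123 ]
4649 [ 0.4167 -0.0754  0.0918] [0.4749 0.067  0.1324] ((443.9449157714844, -2.9647140502929688), (140.61900329589844, 47.46926498413086), 83.90299987792969)
to [0.433 0.008 0.118] shift [ 0.08 -0.05 12.12] turn -0.002 theta 1.468 q [ 0.017   0.0977 -0.1011  1.3725 -0.0002  1.6909]
```

View pics/w1.png

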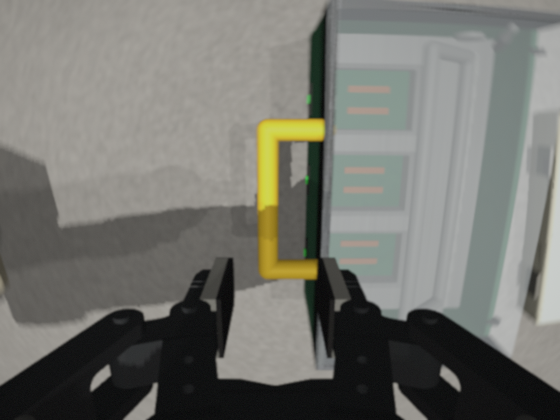

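Wrist view: bar at column ~268 (rows 120–275), hood edge at column ~325, so there is room for a narrower opening. Descend.

Request:
arm_command([
  [0.1, -0.3, 0],
  [0.1, -0.35, 4],
  [0.1, -0.35, 8],
  [0.1, -0.35, 11.5],
  [0.1, -0.35, 12.1],
], turn=[0, 0, 0, 0, 0], hand=[0.7, 0.7, 0.7, 0.7, 0.7])

```text
clock: 3.27
eef_pos: [0.4234, 0.0055, 0.1135]
tool_rot: [0.746, 0.666, -0.004, -0.003]
ft_force: [-1.9, -0.4, -0.6]
grip_width: 0.0258
```

Request:
arm_command([
  [0, 0, 0],
  [0, 0, 0],
  [0, 0, 0],
  [0, 0, 0],
  [0, 0, 0],
], turn=[0, 0, 0, 0, 0], hand=[1, 1, 1, 1, 1])

```text
clock: 3.68
eef_pos: [0.4308, 0.0069, 0.1203]
tool_rot: [0.744, 0.668, 0.001, 0.001]
ft_force: [0.0, -0.4, 0.8]
grip_width: 0.0001
```

```bash
python3 - <<'E'
from h import *
o=get_obs(); print(o['eef_pos'],th(o),o['grip_width'],o['ft_force'])
b=dk(-125,0,118)
for f in np.arange(0,1.56,.1):
    a=f+.0855; t=dk(85-210.8*np.cos(a),0,105-5+210.8*np.sin(a))
    print(round(f,2),np.round(totool(t-b),1))
E
```

```text
[0.4308 0.0069 0.1203] 1.4632044198656216 0.00014787678936609386 [ 0.0007 -0.4464  0.8459]
0.0 [-0. -0. -0.]
0.1 [ 0.   0.3 -2.1]
0.2 [ 0.   0.8 -4.1]
0.3 [ 0.   1.5 -6.1]
0.4 [ 0.   2.4 -8. ]
0.5 [ 0.   3.5 -9.8]
0.6 [  0.    4.7 -11.5]
0.7 [  0.    6.1 -13.1]
0.8 [  0.1   7.7 -14.5]
0.9 [  0.1   9.4 -15.7]
1.0 [  0.1  11.2 -16.8]
1.1 [  0.1  13.1 -17.7]
1.2 [  0.1  15.1 -18.4]
1.3 [  0.1  17.2 -18.9]
1.4 [  0.1  19.3 -19.1]
1.5 [  0.1  21.4 -19.2]
```

```bash
python3 - <<'E'
from h import *
p,d,i=snap('wrist'); q,_,_=snap('scene')
cv2.imwrite('pics/w2.png',np.hstack([p[:,:,::-1][100:,100:460],cv2.resize(q[130:290,150:350,::-1],(400,320))]))
P,rr,cc=cloud(d,i); hsv=cv2.cvtColor(p,cv2.COLOR_RGB2HSV)[rr,cc].astype(int)
y=(hsv[:,0]>20)&(hsv[:,0]<34)&(hsv[:,1]>150)&(P[:,2]>.05)&(P[:,2]<.2); Q=P[y]; print(len(Q),Q.min(0),Q.max(0),np.percentile(Q,[5,50,95],axis=0))
E
```

```text
7765 [ 0.422  -0.0497  0.0993] [0.4779 0.071  0.1865] [[0.4266 0.014  0.1252]
 [0.4384 0.0545 0.129 ]
 [0.4735 0.0681 0.1308]]
```

View pics/w2.png

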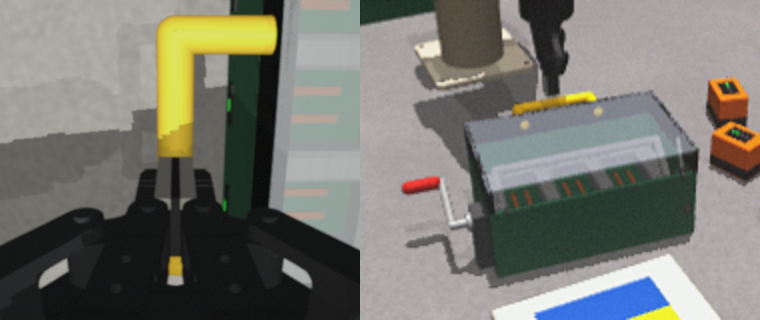

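```bash
python3 - <<'E'
from h import *
p,d,i=snap('wrist'); P,rr,cc=cloud(d,i); o=get_obs(); print(o['eef_pos'],o['ft_force'],o['joint_pos'],o['tau'])
T=R.from_quat(o['tool_rot']).inv().apply(P-o['eef_pos'])
m=(abs(T[:,1])<.06)&(abs(T[:,0])<.05)&(T[:,2]<.03)
v=p[rr,cc].max(1)
for a,b in((-.05,-.03),(-.03,-.02),(-.02,-.01),(-.01,0),(0,.01),(.01,.02),(.02,.03)):
    k=m&(v<110)&(T[:,2]>a)&(T[:,2]<=b); print(a,k.sum(), T[k].min(0) if k.any() else '',T[k].max(0) if k.any() else '')
print(np.linalg.inv(i['world_to_cam']), 'cam in tool',R.from_quat(o['tool_rot']).inv().apply(np.linalg.inv(i['world_to_cam'])[:3,3]-o['eef_pos']))
for r,c in((250,275),(262,268),(262,285),(275,275),(290,268),(290,285),(310,268),(310,285),(365,275)): 
  w=world(d,i,(r,c)); print((r,c),p[r,c],w, None if w is None else R.from_quat(o['tool_rot']).inv().apply(w-o['eef_pos']))
E
```

```text
[0.4298 0.007  0.1193] [ 0.089  -0.8882 -0.7554] [ 0.0164  0.1709 -0.3404  1.0577 -0.      1.6942] [ -0.0398 -31.4598  22.9321  -0.0139  -0.0019   0.0012]
-0.05 1822 [ 0.0055 -0.0135 -0.0499] [ 0.0118  0.0136 -0.03  ]
-0.03 478 [-0.0096 -0.013  -0.03  ] [ 0.0481  0.0404 -0.0203]
-0.02 935 [-0.0189  0.0401 -0.0199] [ 0.0499  0.0413 -0.01  ]
-0.01 915 [-0.0245  0.0076 -0.01  ] [ 0.0498  0.0412 -0.    ]
0 807 [-0.031   0.0401  0.    ] [0.0479 0.0413 0.01  ]
0.01 739 [-0.0379  0.0401  0.01  ] [0.0465 0.0411 0.02  ]
0.02 673 [-0.0498  0.0401  0.02  ] [0.0452 0.0411 0.03  ]
[[ 0.9943 -0.1031 -0.0278  0.437 ]
 [-0.1068 -0.9558 -0.274   0.0761]
 [ 0.0017  0.2754 -0.9613  0.2795]
 [ 0.      0.      0.      1.    ]] cam in tool [ 0.0694  0.     -0.1603]
(250, 275) [182 154  47] [0.4308 0.0159 0.1303] [ 0.0089  0.0001 -0.011 ]
(262, 268) [76 75 71] [0.4283 0.0179 0.1467] [ 0.0106 -0.0026 -0.0274]
(262, 285) [77 77 72] [0.4348 0.0174 0.1471] [ 0.0108  0.0039 -0.0279]
(275, 275) [18 19 18] [0.431  0.0177 0.1584] [ 0.0108  0.0001 -0.0391]
(290, 268) [75 74 70] [0.4287 0.0178 0.1692] [ 0.0106 -0.0022 -0.0499]
(290, 285) [76 75 72] [0.4342 0.0173 0.1693] [ 0.0107  0.0033 -0.05  ]
(310, 268) [41 42 40] [0.4289 0.0183 0.1823] [ 0.0111 -0.002  -0.0631]
(310, 285) [21 22 23] [0.4339 0.0184 0.1834] [ 0.0117  0.003  -0.0641]
(365, 275) [191 162  47] [ 0.4245 -0.0429  0.1303] [-0.0502  0.0001 -0.011 ]
```

Picture: the fingers shut just above the bar, with the fingertips about 12 mm over it judging by wrist depth. I'll open, go lower and retry.

Request:
arm_command([
  [0, 0, 0],
  [0, 0, 0],
  [0, 0, 0],
  [0, 0, 0],
  [0, 0, 0],
], turn=[0, 0, 0, 0, 0], hand=[0.7, 0.7, 0.7, 0.7, 0.7])

```text
clock: 4.25
eef_pos: [0.4291, 0.007, 0.1184]
tool_rot: [0.744, 0.668, -0.0, -0.0]
ft_force: [0.2, 0.2, -0.7]
grip_width: 0.0257
```

Request:
arm_command([
  [0, 0, 0.5],
  [0, 0, 1],
  [0, 0, 1.5],
  [0, 0, 2],
  [0, 0, 2],
], turn=[0, 0, 0, 0, 0], hand=[0.7, 0.7, 0.7, 0.7, 0.7])

```text
clock: 4.67
eef_pos: [0.4281, 0.007, 0.097]
tool_rot: [0.744, 0.668, -0.001, -0.001]
ft_force: [0.3, 0.1, -0.1]
grip_width: 0.0255
```

```bash
python3 - <<'E'
from h import *
p,d,i=snap('wrist'); o=get_obs(); print(o['eef_pos'],o['ft_force'],o['grip_width'])
q,_,_=snap('scene')
cv2.imwrite('pics/w3.png',np.hstack([p[:,:,::-1][100:,100:460],cv2.resize(q[130:290,150:350,::-1],(400,320))]))
E
```

```text
[0.4284 0.007  0.0975] [ 0.296  -0.4436  0.0178] 0.025110445017126237
```

View pics/w3.png

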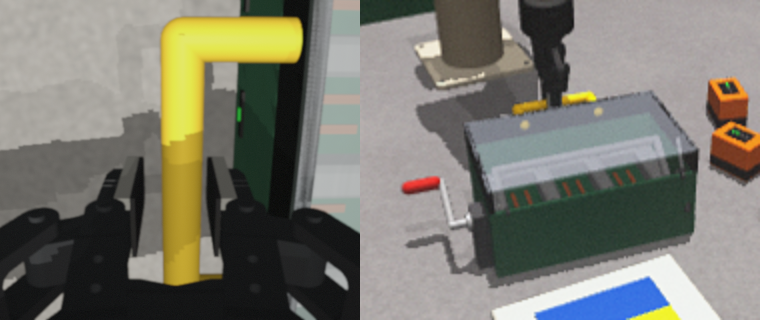

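The bar is now clearly between the pads (crop column ~180, pads at 130 and 215). Close.

Request:
arm_command([
  [0, 0, 0],
  [0, 0, 0],
  [0, 0, 0],
  [0, 0, 0],
  [0, 0, 0],
], turn=[0, 0, 0, 0, 0], hand=[1, 1, 1, 1, 1])

```text
clock: 5.18
eef_pos: [0.4307, 0.0068, 0.0987]
tool_rot: [0.744, 0.668, 0.001, 0.001]
ft_force: [4.1, -0.2, -4.6]
grip_width: 0.013
```

```bash
python3 - <<'E'
from h import *
p,d,i=snap('wrist'); o=get_obs(); print(o['eef_pos'],o['ft_force'],o['grip_width'])
t=R.from_quat(o['tool_rot'])
for c in (262,290):
  for r in range(200,400,12):
    w=world(d,i,(r,c)); print(c,r,p[r,c],t.inv().apply(w-o['eef_pos']))
E
```

```text
[0.4307 0.0068 0.0987] [ 6.0556 -0.36   -4.683 ] 0.013725514670600462
262 200 [225 217  68] [ 0.0359 -0.0045 -0.0304]
262 212 [225 217  69] [ 0.0314 -0.0046 -0.0301]
262 224 [226 217  68] [ 0.0269 -0.0046 -0.0302]
262 236 [226 216  68] [ 0.0222 -0.0047 -0.0302]
262 248 [176 148  40] [ 0.0177 -0.0047 -0.0306]
262 260 [164 136  38] [ 0.0128 -0.0048 -0.0304]
262 272 [162 135  36] [ 0.0077 -0.0048 -0.0302]
262 284 [162 136  38] [ 0.0024 -0.0049 -0.0297]
262 296 [161 134  35] [-0.0027 -0.005  -0.0298]
262 308 [160 134  36] [-0.008  -0.005  -0.0297]
262 320 [160 134  37] [-0.0136 -0.0051 -0.0296]
262 332 [159 133  36] [-0.0193 -0.0052 -0.0293]
262 344 [157 131  35] [-0.0249 -0.0052 -0.0296]
262 356 [156 130  34] [-0.0308 -0.0053 -0.0296]
262 368 [167 140  40] [-0.0371 -0.0054 -0.0293]
262 380 [165 138  36] [-0.0432 -0.0054 -0.0295]
262 392 [17 18 18] [ 0.0107 -0.0027 -0.0958]
290 200 [225 204  63] [ 0.0357  0.0055 -0.0295]
290 212 [225 203  63] [ 0.0312  0.0055 -0.0294]
290 224 [225 203  62] [ 0.0266  0.0056 -0.0295]
290 236 [182 155  42] [ 0.0221  0.0056 -0.0297]
290 248 [177 150  42] [ 0.0172  0.0057 -0.0296]
290 260 [175 147  42] [ 0.0122  0.0058 -0.0291]
290 272 [156 130  35] [ 0.0074  0.0058 -0.0294]
290 284 [156 130  36] [ 0.0024  0.0059 -0.0296]
290 296 [155 129  35] [-0.0028  0.0059 -0.0297]
290 308 [153 127  35] [-0.0081  0.006  -0.0296]
290 320 [152 126  33] [-0.0139  0.0061 -0.0291]
290 332 [162 135  37] [-0.0196  0.0062 -0.0289]
290 344 [168 141  37] [-0.0254  0.0062 -0.0288]
290 356 [167 140  39] [-0.0313  0.0063 -0.0289]
290 368 [164 137  36] [-0.0374  0.0064 -0.0289]
290 380 [162 135  36] [-0.0438  0.0065 -0.0288]
290 392 [19 20 21] [ 0.0105  0.0033 -0.0956]
```

The gripper body (tool z −0.096) and tips (−0.023) both sit about 37 mm farther back than the stated TCP, so the reported TCP is about 37 mm low. I'll regrip 1.6 cm lower.

Request:
arm_command([
  [0, 0, 0],
  [0, 0, 0],
  [0, 0, 0.5],
  [0, 0, 1.1],
  [0, 0, 1.6],
], turn=[0, 0, 0, 0, 0], hand=[0.7, 0.7, 0.7, 0.7, 0.7])

```text
clock: 5.65
eef_pos: [0.4286, 0.007, 0.0817]
tool_rot: [0.744, 0.668, -0.0, -0.0]
ft_force: [-0.1, -0.6, -0.6]
grip_width: 0.0257
```

Request:
arm_command([
  [0, 0, 0],
  [0, 0, 0],
  [0, 0, 0],
  [0, 0, 0],
  [0, 0, 0],
], turn=[0, 0, 0, 0, 0], hand=[1, 1, 1, 1, 1])

```text
clock: 6.07
eef_pos: [0.4308, 0.0067, 0.082]
tool_rot: [0.744, 0.668, 0.001, 0.001]
ft_force: [5.0, -1.0, -6.7]
grip_width: 0.014
```

Request:
arm_command([
  [0, 0.3, -2.1],
  [0, 0.8, -4.1],
  [0, 1.5, -6.1],
  [0, 2.4, -8.0],
  [0, 3.5, -9.8],
], turn=[0, 0, 0, 0, 0], hand=[1, 1, 1, 1, 1])

```text
clock: 6.48
eef_pos: [0.4622, 0.0034, 0.1794]
tool_rot: [0.744, 0.668, -0.002, -0.002]
ft_force: [0.3, 1.6, -6.9]
grip_width: 0.0143
```

Request:
arm_command([
  [0, 1.2, -1.7],
  [0, 2.6, -3.3],
  [0, 4.2, -4.7],
  [0, 5.9, -5.9],
  [0, 7.7, -7.0],
], turn=[0, 0, 0, 0, 0], hand=[1, 1, 1, 1, 1])

```text
clock: 6.9
eef_pos: [0.5345, -0.0044, 0.2522]
tool_rot: [0.744, 0.668, -0.004, -0.004]
ft_force: [-8.2, 0.6, 11.0]
grip_width: 0.0143
```

Request:
arm_command([
  [0.1, 1.9, -0.9],
  [0.1, 3.9, -1.6],
  [0.1, 6.0, -2.1],
  [0.1, 8.1, -2.3],
  [0.1, 10.2, -2.4],
], turn=[0, 0, 0, 0, 0], hand=[1, 1, 1, 1, 1])

```text
clock: 7.32
eef_pos: [0.6426, -0.016, 0.2768]
tool_rot: [0.744, 0.668, 0.0, 0.001]
ft_force: [-0.6, -1.9, 7.0]
grip_width: 0.014
```

```bash
python3 - <<'E'
from h import *
p,d,i=snap('wrist'); q,_,_=snap('scene')
cv2.imwrite('pics/w4.png',np.hstack([cv2.resize(p[:,:,::-1],(400,300)),cv2.resize(q[60:300,130:450,::-1],(400,300))]))
go(dk(-30,0,240))
E
```

```text
to [ 0.527 -0.001  0.24 ] shift [  0.21 -12.06   3.5 ] turn 0 theta 1.463 q [-0.0244  0.5397  0.6091  1.6322 -0.0021  1.6546]
```

View pics/w4.png

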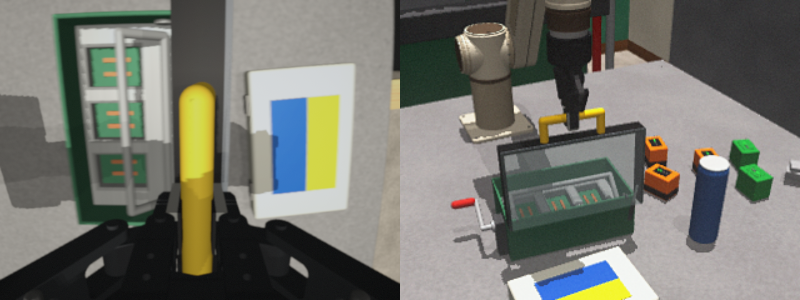

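Picture: hood held nearly upright, dock and deck visible, lever bar still across the packs' pockets. Release, raise, then go to the lever.

Request:
arm_command([
  [0, 0, 0],
  [0, 0, 0],
  [0, 0, 0],
  [0, 0, -4],
  [0, 0, -8],
], turn=[0, 0, 0, 0, 0], hand=[0.6, 0.6, 0.6, 0.6, 0.6])

```text
clock: 7.83
eef_pos: [0.6377, -0.0143, 0.3488]
tool_rot: [0.744, 0.668, -0.006, -0.006]
ft_force: [1.0, 0.1, 2.0]
grip_width: 0.034
```

```bash
python3 - <<'E'
from h import *
go(dk(-33,-212,180))
E
```

```text
to [ 0.503 -0.212  0.18 ] shift [-21.09 -11.02  17.09] turn 0 theta 1.464 q [-0.0228  0.5853  0.8759  1.8787  0.0008  1.6546]
```

Request:
arm_command([
  [-3, -4, 0],
  [-6, -7, 0],
  [-10, -9, 0],
  [-14, -10, 2],
  [-18, -10.5, 3],
], turn=[0, 0, 0, 0, 0], hand=[0.6, 0.6, 0.6, 0.6, 0.6])

```text
clock: 8.25
eef_pos: [0.5199, -0.1693, 0.3285]
tool_rot: [0.743, 0.669, 0.0, -0.0]
ft_force: [1.2, 0.2, -0.5]
grip_width: 0.0341
```

Request:
arm_command([
  [-3, -0.5, 3],
  [-3, -0.5, 7],
  [-3, -0.5, 11],
  [-3, -0.5, 13],
  [-3, -0.5, 13],
], turn=[0, 0, 0, 0, 0], hand=[0.6, 0.6, 0.6, 0.6, 0.6])

```text
clock: 8.67
eef_pos: [0.5088, -0.1968, 0.1919]
tool_rot: [0.744, 0.668, -0.003, -0.006]
ft_force: [-0.9, 0.8, -0.4]
grip_width: 0.0341
```

```bash
cat >> h.py <<'E'
def red():
    p,d,i=snap('wrist'); P,rr,cc=cloud(d,i); hsv=cv2.cvtColor(p,cv2.COLOR_RGB2HSV)[rr,cc].astype(int)
    m=((hsv[:,0]<5)|(hsv[:,0]>174))&(hsv[:,1]>140)&(hsv[:,2]>60)&(P[:,2]>.03)&(P[:,2]<.25)&(P[:,1]<-.1)
    Q=P[m]; L=R.from_euler('z',-YAW).apply(Q-O)*1000
    if len(L): print('grip dock mm',len(L),np.percentile(L,[3,50,97],axis=0),np.median(Q,axis=0))
    return p
E
python3 - <<'E'
from h import *
red(); o=get_obs(); print(o['eef_pos'],o['ft_force'])
q,d,i=snap('scene'); P,rr,cc=cloud(d,i); hsv=cv2.cvtColor(q,cv2.COLOR_RGB2HSV)[rr,cc].astype(int)
y=(hsv[:,0]>20)&(hsv[:,0]<34)&(hsv[:,1]>150)&(P[:,2]>.15); Q=P[y]; L=R.from_euler('z',-YAW).apply(Q-O)*1000; print('bar dock',np.percentile(L,[5,50,95],axis=0))
go(dk(-33,-212,84-42))
E
```

```text
grip dock mm 1360 [[ -40.7246 -234.1057   93.1709]
 [ -33.2327 -210.9152   97.2722]
 [ -25.7398 -189.7761   99.2743]] [ 0.5026 -0.211   0.0973]
[ 0.5109 -0.1974  0.1953] [-0.5741  0.9513 -0.0017]
bar dock [[137.9304 -61.0096 273.2841]
 [143.6766  -6.683  309.2588]
 [147.4089  55.0134 315.7035]]
to [ 0.503 -0.212  0.042] shift [-1.52 -0.82 15.6 ] turn 0 theta 1.464 q [-0.3687  0.3488  0.1139  1.3388  0.0004  1.3087]
```

Hood stays fully open by itself (bar at dock x 143, z 309). Pinch the lever grip.

Request:
arm_command([
  [-1.5, -0.8, 3.5],
  [-1.5, -0.8, 7.5],
  [-1.5, -0.8, 11],
  [-1.5, -0.8, 14],
  [-1.5, -0.8, 15],
], turn=[0, 0, 0, 0, 0], hand=[0.6, 0.6, 0.6, 0.6, 0.6])

```text
clock: 9.18
eef_pos: [0.5033, -0.2119, 0.0463]
tool_rot: [0.744, 0.669, -0.001, -0.002]
ft_force: [-0.5, -0.5, -0.5]
grip_width: 0.0346
```

Request:
arm_command([
  [0, 0, 0],
  [0, 0, 0],
  [0, 0, 0],
  [0, 0, 0],
  [0, 0, 0],
], turn=[0, 0, 0, 0, 0], hand=[1, 1, 1, 1, 1])

```text
clock: 9.6
eef_pos: [0.4996, -0.2116, 0.0489]
tool_rot: [0.744, 0.668, -0.003, -0.004]
ft_force: [-10.5, 1.0, -3.4]
grip_width: 0.0164
```

```bash
python3 - <<'E'
from h import *
go(dk(-33,-212,47)); print(get_obs()['grip_width'])
f=lambda a: np.array([45-80*np.cos(a),70+80*np.sin(a)])
for a in np.linspace(.24,1.49,11): print(round(a,2),np.round((f(a)-f(.24))/10*[1,-1],1))
E
```

```text
to [ 0.503 -0.212  0.047] shift [-0.01  0.33  0.18] turn 0 theta 1.464 q [-0.3995  0.4564 -0.1353  0.9889 -0.002   1.2785]
0.016413183938907193
0.24 [ 0. -0.]
0.36 [ 0.3 -1. ]
0.49 [ 0.7 -1.9]
0.62 [ 1.2 -2.7]
0.74 [ 1.9 -3.5]
0.86 [ 2.6 -4.2]
0.99 [ 3.4 -4.8]
1.12 [ 4.2 -5.3]
1.24 [ 5.2 -5.7]
1.36 [ 6.1 -5.9]
1.49 [ 7.1 -6.1]
```

Request:
arm_command([
  [0, 0.3, -1],
  [0, 0.7, -1.9],
  [0, 1.2, -2.7],
  [0, 1.9, -3.5],
  [0, 2.6, -4.2],
], turn=[0, 0, 0, 0, 0], hand=[1, 1, 1, 1, 1])

```text
clock: 10.02
eef_pos: [0.5205, -0.2139, 0.0913]
tool_rot: [0.744, 0.668, -0.006, -0.008]
ft_force: [-24.1, 3.2, 10.2]
grip_width: 0.0162
```

Request:
arm_command([
  [0, 0.8, -0.6],
  [0, 1.7, -1.1],
  [0, 2.6, -1.5],
  [0, 3.5, -1.7],
  [0, 4.7, -1.9],
], turn=[0, 0, 0, 0, 0], hand=[1, 1, 1, 1, 1])

```text
clock: 10.43
eef_pos: [0.5713, -0.2204, 0.115]
tool_rot: [0.744, 0.668, -0.004, -0.003]
ft_force: [-49.4, 5.3, 26.7]
grip_width: 0.0159
```

Request:
arm_command([
  [0, 0.5, 0],
  [0, 0.5, 0],
  [0, 0.5, 0],
], turn=[0, 0, 0], hand=[1, 1, 1])

```text
clock: 10.68
eef_pos: [0.5706, -0.2203, 0.115]
tool_rot: [0.744, 0.668, -0.007, -0.007]
ft_force: [-35.1, 5.2, 27.2]
grip_width: 0.0159
```

```bash
python3 - <<'E'
from h import *
o=get_obs();print(R.from_euler('z',-YAW).apply(o['eef_pos']-O)*1000,o['ft_force'],o['grip_width'])
E
```

```text
[  35.3139 -213.3294  114.9567] [-35.0517   5.2336  27.2481] 0.015936472036303228
```

Request:
arm_command([
  [0, -0.9, 0.4],
  [0, -0.9, 0.4],
  [0, -0.9, 0.4],
  [0, -0.9, 0.4],
  [0, -0.9, 0.4],
], turn=[0, 0, 0, 0, 0], hand=[1, 0.6, 0.6, 0.6, 0.6])

```text
clock: 11.1
eef_pos: [0.5746, -0.2205, 0.1072]
tool_rot: [0.744, 0.668, 0.001, 0.002]
ft_force: [0.0, -0.3, 0.4]
grip_width: 0.0341
```

Request:
arm_command([
  [0, 0, -3],
  [0, 0, -7],
  [0, 0, -10],
  [0, -2, -13],
  [0, -4, -14],
], turn=[0, 0, 0, 0, 0], hand=[0.6, 0.6, 0.6, 0.5, 0.5])

```text
clock: 11.52
eef_pos: [0.536, -0.2166, 0.2502]
tool_rot: [0.744, 0.669, 0.002, 0.004]
ft_force: [-0.1, -1.2, 1.2]
grip_width: 0.0428
```

```bash
python3 - <<'E'
from h import *
red(); o=get_obs(); print(o['eef_pos'],o['ft_force'])
p,d,i=snap('top','top1.png')
for q in packs(p,d,i): print('pack',np.round(q[:6],3),q[6])
# deck/pockets from top depth, in dock frame
P,rr,cc=cloud(d,i); L=R.from_euler('z',-YAW).apply(P-O)*1000
k=(abs(L[:,0])<85)&(abs(L[:,1])<140)&(L[:,2]>20)&(L[:,2]<42)
Q=L[k].astype(np.float32)
for a in (-78,0,78):
    q=Q[abs(Q[:,1]-a)<38]; print('pocket',a,len(q),np.percentile(q,[2,50,98],axis=0) if len(q) else '')
cv2.imwrite('pics/c1.png',cv2.resize(p[170:320,120:400,::-1],(800,430)))
E
```

```text
grip dock mm 1361 [[  22.4092 -234.3002  152.1022]
 [  28.6413 -210.8228  158.3567]
 [  35.6212 -189.9384  160.2129]] [ 0.5642 -0.2172  0.1584]
[ 0.5323 -0.2164  0.2514] [-2.9144  1.3004  1.022 ]
pack [ 0.542  0.266  0.062 70.456 47.123 19.536] (np.float64(220.95973154362417), np.float64(233.38590604026845))
pack [  0.526   0.417   0.062  69.255  51.061 -15.084] (np.float64(176.5234899328859), np.float64(237.8489932885906))
pack [  0.409   0.329   0.062  69.669  49.833 -15.649] (np.float64(202.16666666666666), np.float64(271.79411764705884))
pocket -78 352 [[ -70.4363 -104.9127   22.9981]
 [ -33.0713  -78.6065   30.4051]
 [   3.8689  -51.9297   40.3508]]
pocket 0 347 [[-69.7968 -26.1665  22.2739]
 [-33.2335   0.1969  30.735 ]
 [  4.6111  26.5921  39.4165]]
pocket 78 351 [[-69.9741  52.4709  23.5969]
 [-32.1978  78.8305  31.2036]
 [  4.132  105.6551  40.0023]]
```

View pics/c1.png

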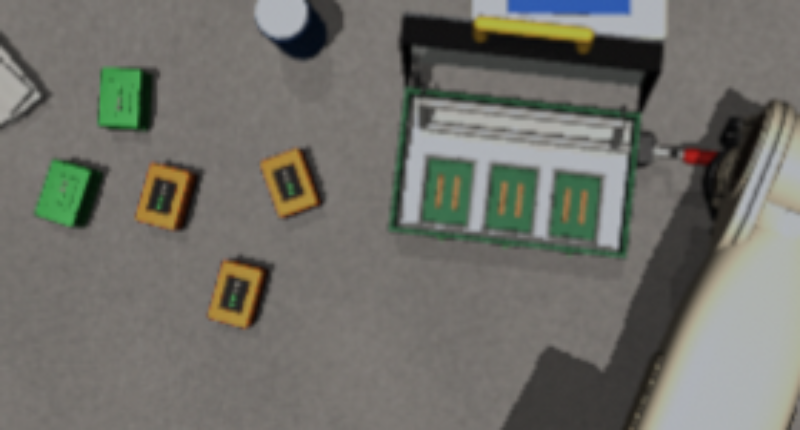

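Lever is at about 1.4 rad, so I'll push it to the stop with shut fingers. Picture: three orange packs and two greens on the left, pockets empty, deck free.

Request:
arm_command([
  [0, -1.2, 0],
  [0, -1.2, 3.5],
  [0, -1.2, 7.5],
  [0, -1.2, 11.5],
  [0, -1.2, 14.3],
], turn=[0, 0, 0, 0, 0], hand=[1, 1, 1, 1, 1])

```text
clock: 12.03
eef_pos: [0.5198, -0.2137, 0.0978]
tool_rot: [0.744, 0.668, -0.001, -0.002]
ft_force: [-1.0, -0.3, -0.1]
grip_width: 0.0003
```

Request:
arm_command([
  [0, 1, 0],
  [0, 2, 0],
  [0, 2.6, 0],
  [0, 3.1, 0],
  [0, 3.5, 0],
], turn=[0, 0, 0, 0, 0], hand=[1, 1, 1, 1, 1])

```text
clock: 12.45
eef_pos: [0.5476, -0.2171, 0.0999]
tool_rot: [0.744, 0.668, -0.006, -0.008]
ft_force: [-29.0, 3.4, 13.0]
grip_width: 0.0001
```

```bash
sed -i 's/^YAW=.*/YAW=-0.101; O=np.array([.5545,-.0042,0])/' h.py; python3 - <<'E'
from h import *
red(); o=get_obs(); print(R.from_euler('z',-YAW).apply(o['eef_pos']-O)*1000,o['ft_force'])
E
```

```text
grip dock mm 3131 [[  29.4289 -205.7934  151.7205]
 [  36.0777 -195.6653  156.8154]
 [  44.6363 -187.8992  159.1609]] [ 0.5706 -0.2025  0.1568]
[  14.4215 -212.4768   99.9922] [-20.7706   2.0634   7.027 ]
```

Request:
arm_command([
  [0, -2, -2],
  [0, -4, -5],
  [0, -6, -9],
  [3, -8, -12],
  [6, -10, -14],
], turn=[0, 0, -0.12, -0.24, -0.36], hand=[1, 1, 0, 0, 0])

```text
clock: 12.92
eef_pos: [0.4668, -0.1545, 0.2414]
tool_rot: [0.611, 0.791, 0.001, 0.002]
ft_force: [0.9, 1.7, 0.4]
grip_width: 0.0356
```

```bash
python3 - <<'E'
from h import *
red(); go((.409,.329,.20),3.14-.27)
E
```

```text
grip dock mm 537 [[  27.026  -199.6028  154.3361]
 [  32.6574 -189.2277  160.9784]
 [  40.2938 -180.6891  163.3466]] [ 0.5678 -0.1958  0.161 ]
to [0.409 0.329 0.2  ] shift [47.61  7.07  4.6 ] turn -1.035 theta 1.835 q [-0.3127  0.2003  0.0378  1.4021  0.0036  0.9936]
```

Request:
arm_command([
  [47.6, 7, 0],
  [47.6, 7, 0],
  [47.6, 7, 0],
  [47.6, 7, 0],
  [47.6, 7, 0],
], turn=[0, 0, 0, 0, 0], hand=[0, 0, 0, 0, 0])

```text
clock: 13.38
eef_pos: [0.4437, 0.0556, 0.239]
tool_rot: [0.613, 0.79, 0.0, 0.0]
ft_force: [1.2, -0.5, 0.1]
grip_width: 0.0856
```

Request:
arm_command([
  [27, 4, 1],
  [27, 4, 2],
  [27, 4, 3],
  [27, 4, 4],
  [27, 4, 4.5],
], turn=[-0.52, -0.52, -0.52, -0.52, -0.52], hand=[0, 0, 0, 0, 0])

```text
clock: 13.8
eef_pos: [0.4221, 0.2612, 0.2107]
tool_rot: [0.386, 0.922, 0.001, 0.001]
ft_force: [1.0, -0.3, -0.8]
grip_width: 0.0856
```

```bash
python3 - <<'E'
from h import *
go((.40,.329,.20),3.14-.27)
E
```

```text
to [0.4   0.329 0.2  ] shift [6.38 3.19 1.07] turn -0.521 theta 2.349 q [ 0.5542  0.2324 -0.0122  1.3237 -0.0001  1.3469]
```

Request:
arm_command([
  [6.4, 3.2, 0.5],
  [6.4, 3.2, 1],
  [6.4, 3.2, 1],
  [6.4, 3.2, 1],
  [6.4, 3.2, 1],
], turn=[-0.52, -0.52, -0.52, -0.52, -0.52], hand=[0, 0, 0, 0, 0])

```text
clock: 14.22
eef_pos: [0.3998, 0.3278, 0.1998]
tool_rot: [0.136, 0.991, -0.0, -0.0]
ft_force: [-0.4, 0.2, 0.1]
grip_width: 0.085
```

```bash
python3 - <<'E'
from h import *
p,d,i=snap('wrist','w5.png')
for q in packs(p,d,i): print('pack',np.round(q[:6],3),q[6])
p,d,i=snap('top')
for q in packs(p,d,i): print('top',np.round(q[:6],3),q[6])
P,rr,cc=cloud(d,i); hsv=cv2.cvtColor(p,cv2.COLOR_RGB2HSV)[rr,cc].astype(int)
m=((hsv[:,0]<5)|(hsv[:,0]>174))&(hsv[:,1]>140)&(P[:,2]>.1)&(P[:,1]<-.15); L=R.from_euler('z',-YAW).apply(P[m]-O)*1000
print('grip',np.percentile(L,[3,50,97],axis=0))
go((.41,.329,.003),3.14-.265)
E
```

```text
pack [  0.41    0.329   0.06   71.493  49.481 -14.511] (np.float64(277.6594173163726), np.float64(205.52031185884283))
pack [  0.526   0.417   0.059  71.617  49.47  -14.853] (np.float64(405.51534036433367), np.float64(268.54889741131353))
pack [ 0.542  0.266  0.06  71.271 49.811 20.024] (np.float64(255.4848890077561), np.float64(336.6953730944103))
top [ 0.543  0.266  0.062 70.106 47.282 20.918] (np.float64(220.92857142857142), np.float64(233.2482993197279))
top [  0.526   0.418   0.061  69.297  50.28  -14.653] (np.float64(176.64686468646866), np.float64(237.85478547854785))
top [ 0.42   0.326  0.062 49.672 48.543 72.826] (np.float64(202.98863636363637), np.float64(268.09659090909093))
grip [[ -29.278  -722.5539  102.0495]
 [  33.4041 -671.0975  114.1102]
 [  65.4228 -192.7405  164.9408]]
to [0.41  0.329 0.003] shift [-0.88  0.47 19.71] turn -0.013 theta 2.862 q [ 0.6848  0.2797  0.0229  1.3139 -0.      0.9648]
```

View pics/w5.png

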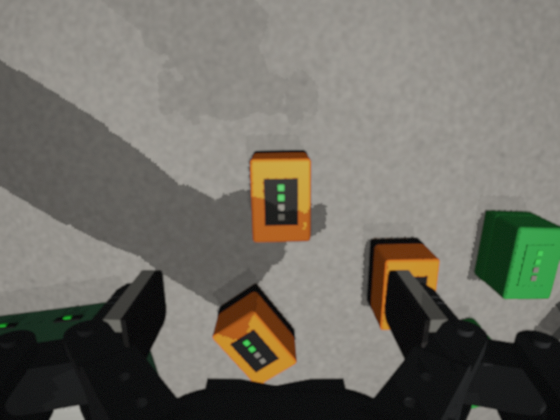

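Wrist view: orange packs at (205,280), (340,255), (268,405); green look-alike at (255,520) left alone. First I grasp the orange one at (205,280).

Request:
arm_command([
  [-0.9, 0.45, 4],
  [-0.9, 0.45, 8],
  [-0.9, 0.45, 12],
  [-0.9, 0.45, 16],
  [-0.9, 0.45, 19],
], turn=[-0.026, -0.026, -0.026, -0.026, -0.026], hand=[0, 0, 0, 0, 0])

```text
clock: 14.73
eef_pos: [0.4094, 0.327, 0.0075]
tool_rot: [0.128, 0.992, -0.001, -0.001]
ft_force: [0.2, -0.1, 0.6]
grip_width: 0.0855
```

Request:
arm_command([
  [0, 0, 0.5],
  [0, 0, 0.5],
  [0, 0, 0.5],
  [0, 0, 0.5],
  [0, 0, 0.5],
], turn=[0, 0, 0, 0, 0], hand=[0, 1, 1, 1, 1])

```text
clock: 15.15
eef_pos: [0.4122, 0.3297, 0.0081]
tool_rot: [0.126, 0.992, 0.002, 0.002]
ft_force: [0.6, -0.9, 2.7]
grip_width: 0.0494
```

```bash
python3 - <<'E'
from h import *
o=get_obs(); print(o['grip_width'],o['ft_force']); go((.41,.329,.15))
E
```

```text
0.049403084300354325 [ 0.5789 -0.914   2.6586]
to [0.41  0.329 0.15 ] shift [  0.14  -0.07 -14.19] turn 0 theta 2.889 q [ 0.675   0.4707 -0.2401  0.8546 -0.0005  0.9276]
```

Request:
arm_command([
  [0, 0, -3],
  [0, 0, -7],
  [0, 0, -11],
  [0, 0, -15],
  [0, 0, -19],
], turn=[0, 0, 0, 0, 0], hand=[1, 1, 1, 1, 1])

```text
clock: 15.57
eef_pos: [0.4096, 0.3281, 0.1983]
tool_rot: [0.126, 0.992, 0.001, 0.0]
ft_force: [1.1, 1.6, -4.4]
grip_width: 0.0489
```

```bash
python3 - <<'E'
from h import *
o=get_obs(); print(o['grip_width'],o['ft_force']); go(dk(-30,-78,200),3.0406)
E
```

```text
0.048883362619064806 [ 1.1228  1.5514 -4.3825]
to [ 0.517 -0.079  0.2  ] shift [-20.53 -36.73  -0.2 ] turn -0.151 theta 2.889 q [0.6753 0.2954 0.0394 1.3135 0.0001 0.9275]
```

Request:
arm_command([
  [-20.5, -36.7, 0],
  [-20.5, -36.7, 0],
  [-20.5, -36.7, 0],
  [-20.5, -36.7, 0],
  [-20.5, -36.7, 0],
], turn=[0, 0, 0, 0, 0], hand=[1, 1, 1, 1, 1])

```text
clock: 15.98
eef_pos: [0.4631, 0.1253, 0.1965]
tool_rot: [0.125, 0.992, 0.0, 0.001]
ft_force: [1.1, -0.1, -4.9]
grip_width: 0.0495
```

Request:
arm_command([
  [-10.3, -18.4, 0],
  [-10.3, -18.4, 0],
  [-10.3, -18.4, 0],
  [-10.3, -18.4, 0],
  [-10.3, -18.4, 0],
], turn=[-0.15, -0.15, -0.15, -0.15, -0.15], hand=[1, 1, 1, 1, 1])

```text
clock: 16.4
eef_pos: [0.515, -0.071, 0.1965]
tool_rot: [0.051, 0.999, 0.0, 0.001]
ft_force: [1.3, 0.6, -5.2]
grip_width: 0.0489
```

Request:
arm_command([
  [0, 0, 0],
  [0, 0, 0],
  [0, 0, 0],
], turn=[0, 0, 0], hand=[1, 1, 1])

```text
clock: 16.65
eef_pos: [0.5146, -0.0692, 0.1957]
tool_rot: [0.052, 0.999, 0.0, 0.0]
ft_force: [0.4, 0.2, -4.5]
grip_width: 0.049
```

```bash
cat >> h.py <<'E'
def inhand(f=None):
    o=get_obs(); p,d,i=snap('wrist',f); go(dk(-30,-78,200),3.0406)
    P,rr,cc=cloud(d,i); hsv=cv2.cvtColor(p,cv2.COLOR_RGB2HSV)[rr,cc].astype(int)
    T=R.from_quat(o['tool_rot']).inv().apply(P-o['eef_pos'])*1000
    L=R.from_euler('z',-YAW).apply(P-O)*1000
    k=(hsv[:,0]>4)&(hsv[:,0]<20)&(hsv[:,1]>140)&(abs(T[:,0])<50)&(abs(T[:,1])<40)&(T[:,2]>-80)&(T[:,2]<40)
    zt=np.percentile(T[k,2],10); k&=abs(T[:,2]-zt)<5; print('in hand top z',zt,k.sum(),np.percentile(T[k],[1,99],axis=0))
    g=(abs(L[:,2]-30)<7)&(abs(L[:,0]+30)<44)&(abs(L[:,1])<125)
    for a in (-78,0,78):
        q=L[g&(abs(L[:,1]-a)<36)]; print('floor',a,len(q),np.percentile(q,[1,50,99],axis=0) if len(q)>20 else '')
E
python3 - <<'E'
from h import *
inhand('w6.png')
E
```

```text
to [ 0.517 -0.079  0.2  ] shift [-0.33 -1.01 -0.44] turn -0.001 theta 3.04 q [-0.1325  0.2864  0.0201  1.3046  0.0005 -0.031 ]
in hand top z -52.071194687032815 17256 [[-23.6559 -24.0441 -52.7941]
 [ 38.3292  24.681  -48.1875]]
floor -78 1774 [[ -65.474  -104.6557   27.8851]
 [ -53.9737  -77.8849   29.7033]
 [ -41.6817  -50.8003   34.0526]]
floor 0 3910 [[-65.5361 -23.6132  27.8627]
 [-38.0165   8.8113  29.6779]
 [  8.8023  28.2435  35.9653]]
floor 78 4597 [[-64.7135  58.3739  27.8007]
 [-28.6105  83.5242  29.6462]
 [  9.4445 106.4333  36.457 ]]
```

View pics/w6.png

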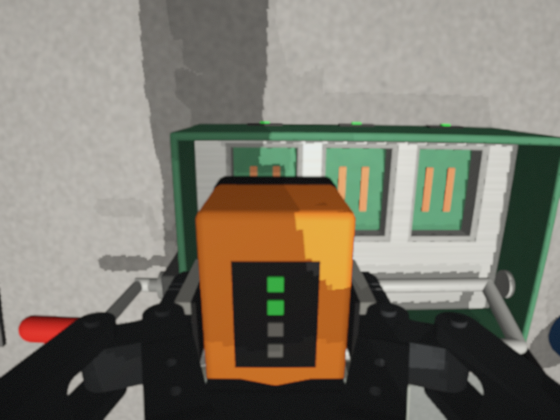

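Request:
arm_command([
  [-0.55, -0.95, 2],
  [-0.55, -0.95, 6],
  [-0.55, -0.95, 10],
  [-0.55, -0.95, 12.5],
  [-0.55, -0.95, 13],
], turn=[0, 0, 0, 0, 0], hand=[1, 1, 1, 1, 1])

```text
clock: 17.12
eef_pos: [0.5146, -0.0765, 0.0604]
tool_rot: [0.049, 0.999, 0.001, -0.005]
ft_force: [-1.0, 1.0, -5.2]
grip_width: 0.049
```

```bash
python3 - <<'E'
from h import *
go(dk(-27.7,-77.5,38),3.0406); print(get_obs()['ft_force'])
E
```

```text
to [ 0.519 -0.079  0.038] shift [-0.49 -0.15  2.24] turn 0.002 theta 3.043 q [-0.1478  0.4057 -0.1826  0.993   0.0003 -0.0489]
[-0.9808  1.0018 -5.2392]
```

Request:
arm_command([
  [0, 0, 0],
  [0, 0, 0],
  [0, 0, 0],
], turn=[0, 0, 0], hand=[1, 1, 1])

```text
clock: 17.37
eef_pos: [0.5219, -0.0788, 0.0679]
tool_rot: [0.05, 0.999, -0.0, 0.003]
ft_force: [1.3, 0.3, -4.9]
grip_width: 0.0488
```

```bash
python3 - <<'E'
from h import *
go(dk(-27.7,-77.5,38),3.0406); print(get_obs()['ft_force'],get_obs()['eef_pos'])
E
```

```text
to [ 0.519 -0.079  0.038] shift [ 0.29 -0.    2.99] turn 0.0 theta 3.041 q [-0.1498  0.3991 -0.1706  0.9959  0.     -0.0492]
[ 1.2826  0.283  -4.8887] [ 0.5219 -0.0788  0.0679]
```

Request:
arm_command([
  [0, 0, 0],
  [0, 0, 0.5],
  [0, 0, 1],
  [0, 0, 1.5],
  [0, 0, 1.9],
], turn=[0, 0, 0, 0, 0], hand=[1, 1, 1, 1, 1])

```text
clock: 17.78
eef_pos: [0.5191, -0.0791, 0.0456]
tool_rot: [0.051, 0.999, 0.0, -0.0]
ft_force: [0.4, -0.4, -5.3]
grip_width: 0.0489
```

Request:
arm_command([
  [0, 0, 0.3],
  [0, 0, 0.6],
  [0, 0, 0.9],
  [0, 0, 0.9],
  [0, 0, 0.9],
], turn=[0, 0, 0, 0, 0], hand=[1, 1, 1, 1, 1])

```text
clock: 18.2
eef_pos: [0.5192, -0.0791, 0.0382]
tool_rot: [0.051, 0.999, 0.0, 0.0]
ft_force: [-4.2, -0.5, 5.4]
grip_width: 0.0493
```

Pack sits in the pocket. Release and rise.

Request:
arm_command([
  [0, 0, 0],
  [0, 0, 0],
  [0, 0, 0],
  [0, 0, -2],
  [0, 0, -6],
], turn=[0, 0, 0, 0, 0], hand=[0.27, 0.27, 0.27, 0.27, 0.27])

```text
clock: 18.62
eef_pos: [0.5156, -0.0785, 0.0932]
tool_rot: [0.051, 0.999, 0.001, -0.005]
ft_force: [0.8, 1.0, -0.1]
grip_width: 0.0624
```

Request:
arm_command([
  [0, 0, -4],
  [0, 0, -8],
  [0, 4, -10],
  [0, 8, -11],
  [0, 12, -11],
], turn=[0, 0, 0, 0, 0], hand=[0.27, 0.27, 0.27, 0.1, 0])

```text
clock: 19.03
eef_pos: [0.5342, 0.04, 0.2113]
tool_rot: [0.052, 0.999, 0.001, 0.004]
ft_force: [0.5, -0.8, 0.2]
grip_width: 0.0837
```

```bash
python3 - <<'E'
from h import *
p,d,i=snap('wrist')
for q in packs(p,d,i): print('wrist',np.round(q[:6],3),R.from_euler('z',-YAW).apply(np.array([q[0],q[1],0])-O)*1000)
p,d,i=snap('top')
for q in packs(p,d,i): print('top',np.round(q[:6],3),R.from_euler('z',-YAW).apply(np.array([q[0],q[1],0])-O)*1000)
go((.533,.263,.2),np.pi+np.radians(20))
E
```

```text
wrist [ 0.54   0.275  0.059 72.309 51.123 20.893] [-42.4637 276.7646   0.    ]
wrist [ 0.517 -0.065  0.087 71.287 41.569 -5.279] [-30.7015 -64.402    0.    ]
top [ 0.542  0.266  0.061 71.591 47.464 20.053] [-39.3483 267.7997   0.    ]
top [  0.526   0.417   0.061  69.262  49.948 -14.796] [-71.2198 416.3723   0.    ]
top [ 0.516 -0.079  0.092 69.564 48.283 -6.053] [-30.3617 -78.4772   0.    ]
to [0.533 0.263 0.2  ] shift [ 2.06 21.71  0.9 ] turn -0.443 theta 3.047 q [0.0828 0.3086 0.0843 1.3425 0.0021 0.1771]
```

Request:
arm_command([
  [1.2, 22.1, 0.5],
  [1.2, 22.1, 0.5],
  [1.2, 22.1, 0.5],
  [1.2, 22.1, 0.5],
  [1.2, 22.1, 0.5],
], turn=[-0.443, -0.443, -0.443, -0.443, -0.443], hand=[0, 0, 0, 0, 0])

```text
clock: 19.55
eef_pos: [0.5416, 0.2489, 0.2023]
tool_rot: [-0.171, 0.985, -0.0, 0.0]
ft_force: [1.5, -0.6, 0.7]
grip_width: 0.0854
```

Request:
arm_command([
  [0, 0, 0],
  [0, 0, 0],
  [0, 0, 0],
], turn=[0, 0, 0], hand=[0, 0, 0])

```text
clock: 19.8
eef_pos: [0.5413, 0.2472, 0.2019]
tool_rot: [-0.17, 0.985, -0.0, -0.001]
ft_force: [0.4, -1.2, 0.5]
grip_width: 0.0856
```

```bash
python3 - <<'E'
from h import *
p,d,i=snap('wrist')
for q in packs(p,d,i): print('wrist',np.round(q[:6],3),q[6])
go((.542,.266,.005),np.pi+np.radians(20))
E
```

```text
wrist [ 0.543  0.266  0.06  70.816 48.941 20.429] (np.float64(294.4984076433121), np.float64(196.64968152866243))
wrist [  0.527   0.417   0.06   70.914  50.272 -14.844] (np.float64(452.13312202852615), np.float64(231.40464870575806))
to [0.542 0.266 0.005] shift [-0.71  1.84 19.72] turn -6.292 theta -2.801 q [ 0.4274  0.4371  0.2565  1.391  -0.0005  0.0871]
```

Request:
arm_command([
  [-0.7, 1.85, 2],
  [-0.75, 1.85, 6],
  [-0.75, 1.85, 10],
  [-0.75, 1.85, 14],
  [-0.75, 1.85, 18],
], turn=[-0.01, -0.01, -0.01, -0.01, -0.01], hand=[0, 0, 0, 0, 0])

```text
clock: 20.27
eef_pos: [0.543, 0.2654, 0.0217]
tool_rot: [-0.173, 0.985, 0.0, 0.001]
ft_force: [0.7, 0.7, -0.6]
grip_width: 0.0852
```

Request:
arm_command([
  [0, 0, 1.6],
  [0, 0, 1.6],
  [0, 0, 1.6],
  [0, 0, 1.6],
  [0, 0, 1.6],
], turn=[0, 0, 0, 0, 0], hand=[0, 0, 1, 1, 1])

```text
clock: 20.68
eef_pos: [0.5447, 0.2678, 0.0093]
tool_rot: [-0.174, 0.985, 0.001, 0.003]
ft_force: [-0.2, 0.3, 0.1]
grip_width: 0.0513
```

Request:
arm_command([
  [0, 0, 0],
  [0, 0, -3],
  [0, 0, -8],
  [0, 0, -13],
  [0, 0, -18.5],
], turn=[0, 0, 0, 0, 0], hand=[1, 1, 1, 1, 1])

```text
clock: 21.1
eef_pos: [0.5416, 0.2671, 0.1634]
tool_rot: [-0.175, 0.985, -0.0, -0.0]
ft_force: [1.7, 1.1, -5.0]
grip_width: 0.049
```

```bash
python3 - <<'E'
from h import *
go(dk(-28,0,200),3.0406-2*np.pi)
E
```

```text
to [ 0.527 -0.001  0.2  ] shift [ 10.65 -24.69  -3.65] turn 0.452 theta -2.79 q [ 0.4582  0.4717  0.2094  1.3094 -0.0001  0.1069]
```

Request:
arm_command([
  [10.6, -24.7, -3],
  [10.6, -24.7, -3],
  [10.6, -24.7, -3],
  [10.6, -24.7, -3],
  [10.6, -24.7, -3],
], turn=[0.452, 0.452, 0.452, 0.452, 0.452], hand=[1, 1, 1, 1, 1])

```text
clock: 21.52
eef_pos: [0.5304, 0.0591, 0.1856]
tool_rot: [0.051, 0.999, -0.0, 0.0]
ft_force: [1.2, -1.1, -4.0]
grip_width: 0.0492
```

```bash
python3 - <<'E'
from h import *
go(dk(-28,0,200),3.0406)
E
```

```text
to [ 0.527 -0.001  0.2  ] shift [-0.25 -6.06 -1.44] turn -0.002 theta 3.039 q [ 0.1111  0.3195  0.0395  1.2899 -0.0001  0.2137]
```

Request:
arm_command([
  [-0.2, -4, 0],
  [-0.2, -6, 0],
  [-0.2, -6, 0],
  [-0.2, -6, 0],
  [-0.2, -6, 0],
], turn=[0, 0, 0, 0, 0], hand=[1, 1, 1, 1, 1])

```text
clock: 21.93
eef_pos: [0.527, 0.0011, 0.185]
tool_rot: [0.05, 0.999, 0.0, 0.0]
ft_force: [0.1, 0.5, -4.8]
grip_width: 0.049
```

```bash
python3 - <<'E'
from h import *
inhand(); go(dk(-28,0,68),3.0406)
E
```

```text
to [ 0.517 -0.079  0.2  ] shift [ 0.22 -8.1  -1.52] turn 0.001 theta 3.042 q [0.0029 0.3074 0.0207 1.2837 0.0005 0.1027]
in hand top z -50.49887669596656 16056 [[-25.1151 -24.2942 -51.2124]
 [ 37.3653  24.368  -46.5511]]
floor -78 157 [[ -66.8462 -105.8675   28.1652]
 [ -65.9681  -75.1338   31.1157]
 [ -22.746   -52.3825   36.8804]]
floor 0 2280 [[-65.3699 -26.8841  27.8732]
 [-51.2457   0.0758  29.6592]
 [-36.5979  27.2985  33.9083]]
floor 78 4867 [[-64.8187  54.3482  27.7734]
 [-32.7896  83.3594  29.6086]
 [  9.5208 105.7666  35.9688]]
to [ 0.527 -0.001  0.068] shift [ 0.02 -0.31 11.69] turn 0.001 theta 3.042 q [0.0029 0.3074 0.0207 1.2837 0.0005 0.1027]
```

Request:
arm_command([
  [0.08, -0.28, 3],
  [0.08, -0.28, 6],
  [0.08, -0.28, 9],
  [0.08, -0.28, 10.5],
  [0.08, -0.28, 11.3],
], turn=[0, 0, 0, 0, 0], hand=[1, 1, 1, 1, 1])

```text
clock: 22.4
eef_pos: [0.5237, -0.0003, 0.0686]
tool_rot: [0.049, 0.999, -0.0, -0.003]
ft_force: [0.0, -0.6, -5.0]
grip_width: 0.049
```

Request:
arm_command([
  [0, 0, 0],
  [0, 0, 0],
  [0, 0, 0.5],
  [0, 0, 1],
  [0, 0, 1.5],
], turn=[0, 0, 0, 0, 0], hand=[1, 1, 1, 1, 1])

```text
clock: 22.82
eef_pos: [0.5271, -0.0018, 0.0574]
tool_rot: [0.05, 0.999, 0.0, 0.001]
ft_force: [-0.6, 0.4, -4.3]
grip_width: 0.049
```

Request:
arm_command([
  [0, 0, 0.5],
  [0, 0, 1],
  [0, 0, 1.5],
  [0, 0, 1.7],
  [0, 0, 1.7],
], turn=[0, 0, 0, 0, 0], hand=[1, 1, 1, 1, 1])

```text
clock: 23.23
eef_pos: [0.5259, -0.0019, 0.0398]
tool_rot: [0.05, 0.999, 0.0, -0.0]
ft_force: [-1.1, -0.5, -2.7]
grip_width: 0.0494
```

Essentially at the floor; press 1 mm more, release, rise.

Request:
arm_command([
  [0, 0, 0.1],
  [0, 0, 0.1],
  [0, 0, 0.1],
  [0, 0, 0.1],
  [0, 0, 0.1],
], turn=[0, 0, 0, 0, 0], hand=[1, 1, 0.27, 0.27, 0.27])

```text
clock: 23.65
eef_pos: [0.5269, -0.0019, 0.039]
tool_rot: [0.05, 0.999, 0.0, 0.001]
ft_force: [0.3, -0.4, -0.5]
grip_width: 0.0623
```

Request:
arm_command([
  [0, 0, -2],
  [0, 0, -5],
  [0, 0, -9],
  [0, 0, -13],
  [0, 4, -16],
], turn=[0, 0, 0, 0, 0], hand=[0.27, 0.27, 0.27, 0.1, 0])

```text
clock: 24.07
eef_pos: [0.5311, 0.0275, 0.1981]
tool_rot: [0.054, 0.999, -0.001, 0.003]
ft_force: [1.7, 0.7, -0.4]
grip_width: 0.0837
```

```bash
python3 - <<'E'
from h import *
p,d,i=snap('top')
for q in packs(p,d,i): print('top',np.round(q[:6],3),R.from_euler('z',-YAW).apply(np.array([q[0],q[1],0])-O)*1000)
go((.526,.417,.2),np.pi-np.radians(14.8))
E
```

```text
top [  0.526   0.417   0.062  69.351  50.765 -15.043] [-71.1289 416.585    0.    ]
top [ 0.516 -0.079  0.092 69.386 47.963 -7.03 ] [-30.4259 -78.3854   0.    ]
to [0.526 0.417 0.2  ] shift [ 4.64 37.83  0.44] turn 0.158 theta 3.041 q [0.0646 0.3032 0.0613 1.314  0.0043 0.1647]
```

Request:
arm_command([
  [4.6, 38, 0],
  [4.6, 38, 0],
  [4.6, 38, 0],
  [4.6, 38, 0],
  [4.6, 38, 0],
], turn=[0.158, 0.158, 0.158, 0.158, 0.158], hand=[0, 0, 0, 0, 0])

```text
clock: 24.53
eef_pos: [0.5254, 0.2375, 0.1935]
tool_rot: [0.129, 0.992, 0.0, 0.0]
ft_force: [0.1, -0.3, 0.9]
grip_width: 0.0854
```

```bash
python3 - <<'E'
from h import *
go((.526,.417,.2),np.pi-np.radians(14.9))
E
```

```text
to [0.526 0.417 0.2  ] shift [ 4.53 17.36 -0.64] turn 0.001 theta 2.883 q [0.4246 0.4012 0.1794 1.3481 0.0001 0.6835]
```

Request:
arm_command([
  [4.5, 17.3, -0.6],
  [4.5, 17.3, -0.6],
  [4.5, 17.3, -0.6],
  [4.5, 17.3, -0.6],
  [4.5, 17.3, -0.6],
], turn=[0, 0, 0, 0, 0], hand=[0, 0, 0, 0, 0])

```text
clock: 24.95
eef_pos: [0.5249, 0.4208, 0.1983]
tool_rot: [0.126, 0.992, 0.001, -0.0]
ft_force: [0.3, -1.1, 0.4]
grip_width: 0.0856
```

Request:
arm_command([
  [0, 0, 0],
  [0, 0, 0],
  [0, 0, 0],
], turn=[0, 0, 0], hand=[0, 0, 0])

```text
clock: 25.2
eef_pos: [0.5262, 0.4133, 0.1991]
tool_rot: [0.129, 0.992, -0.001, -0.0]
ft_force: [0.7, -0.3, 0.1]
grip_width: 0.0853
```

```bash
python3 - <<'E'
from h import *
p,d,i=snap('wrist')
for q in packs(p,d,i): print('wrist',np.round(q[:6],3),q[6])
p,d,i=snap('top')
for q in packs(p,d,i): print('top',np.round(q[:6],3),R.from_euler('z',-YAW).apply(np.array([q[0],q[1],0])-O)*1000)
go((.526,.417,.005),np.pi-np.radians(14.8))
E
```

```text
wrist [  0.526   0.418   0.06   70.954  49.334 -14.194] (np.float64(276.89859525899914), np.float64(195.8972783143108))
top [ 0.547  0.412  0.061 49.611 24.649 71.814] [-49.4386 413.208    0.    ]
top [  0.52   -0.04    0.09  126.686  70.817  84.584] [-30.7888 -39.283    0.    ]
to [0.526 0.417 0.005] shift [ 0.17  0.41 19.48] turn -0.002 theta 2.881 q [ 0.6648  0.5999  0.5154  1.4866 -0.0002  0.9255]
```

Request:
arm_command([
  [0.2, 0.3, 2],
  [0.2, 0.35, 6],
  [0.2, 0.4, 10],
  [0.2, 0.4, 14],
  [0.2, 0.4, 18],
], turn=[-0.005, -0.005, -0.005, -0.005, -0.005], hand=[0, 0, 0, 0, 0])

```text
clock: 25.72
eef_pos: [0.5261, 0.4171, 0.0192]
tool_rot: [0.128, 0.992, 0.001, 0.001]
ft_force: [0.7, 0.2, -0.1]
grip_width: 0.0858
```

Request:
arm_command([
  [0, 0, 1.5],
  [0, 0, 1.5],
  [0, 0, 1.5],
  [0, 0, 1.5],
  [0, 0, 1.5],
], turn=[0, 0, 0, 0, 0], hand=[0, 0, 1, 1, 1])

```text
clock: 26.13
eef_pos: [0.5275, 0.4197, 0.0079]
tool_rot: [0.127, 0.992, 0.002, 0.002]
ft_force: [0.3, -0.0, 0.2]
grip_width: 0.0518
```

Request:
arm_command([
  [0, 0, 0],
  [0, 0, -3],
  [0, 0, -8],
  [0, 0, -13],
  [0, 0, -18],
], turn=[0, 0, 0, 0, 0], hand=[1, 1, 1, 1, 1])

```text
clock: 26.55
eef_pos: [0.5249, 0.4184, 0.162]
tool_rot: [0.127, 0.992, 0.0, 0.0]
ft_force: [1.0, 0.7, -3.1]
grip_width: 0.0491
```

```bash
python3 - <<'E'
from h import *
go(dk(-28,78,190),3.0406)
E
```

```text
to [0.535 0.076 0.19 ] shift [ -9.52 -32.88  -2.81] turn -0.153 theta 2.888 q [0.6729 0.6139 0.4423 1.399  0.0001 0.9267]
```

Request:
arm_command([
  [-9.5, -32.9, -2.5],
  [-9.5, -32.9, -2.5],
  [-9.5, -32.9, -2.5],
  [-9.5, -32.9, -2.5],
  [-9.5, -32.9, -2.5],
], turn=[-0.153, -0.153, -0.153, -0.153, -0.153], hand=[1, 1, 1, 1, 1])

```text
clock: 26.97
eef_pos: [0.5307, 0.2093, 0.1761]
tool_rot: [0.05, 0.999, 0.0, 0.001]
ft_force: [1.0, -0.4, -2.7]
grip_width: 0.0493
```

```bash
python3 - <<'E'
from h import *
go(dk(-28,78,190),3.0406)
E
```

```text
to [0.535 0.076 0.19 ] shift [ -1.71 -13.21  -1.4 ] turn 0.001 theta 3.042 q [ 0.3758  0.3962  0.1261  1.2989 -0.0001  0.4758]
```

Request:
arm_command([
  [-0.6, -4, -0.7],
  [-1.2, -8, -1.2],
  [-1.7, -12, -1.2],
  [-1.7, -13.2, -1.2],
  [-1.7, -13.2, -1.2],
], turn=[0, 0, 0, 0, 0], hand=[1, 1, 1, 1, 1])

```text
clock: 27.38
eef_pos: [0.5345, 0.0743, 0.1881]
tool_rot: [0.053, 0.999, -0.0, 0.001]
ft_force: [0.2, -0.3, -3.5]
grip_width: 0.0491
```

Request:
arm_command([
  [0, 0, 0],
  [0, 0, 0],
  [0, 0, 0],
  [0, 0, 0],
], turn=[0, 0, 0, 0], hand=[1, 1, 1, 1])

```text
clock: 27.72
eef_pos: [0.5346, 0.0793, 0.1867]
tool_rot: [0.049, 0.999, 0.0, -0.0]
ft_force: [0.5, -0.5, -3.0]
grip_width: 0.0491
```

```bash
python3 - <<'E'
from h import *
inhand(); go(dk(-28,78,68),3.0406); print(get_obs()['eef_pos'])
E
```

```text
to [ 0.517 -0.079  0.2  ] shift [  0.21 -15.9   -1.34] turn 0.002 theta 3.043 q [0.1471 0.333  0.0615 1.2995 0.0002 0.2457]
in hand top z -52.008244023384925 16720 [[-23.8129 -24.8518 -52.7413]
 [ 36.9223  23.9094 -48.0778]]
floor -78 106 [[ -66.7191 -106.3415   28.4143]
 [ -66.163   -81.584    33.3206]
 [   8.6766  -56.9551   36.897 ]]
floor 0 108 [[-66.6377 -28.1138  28.2708]
 [-55.1909  23.7799  33.3336]
 [-18.6965  24.5091  36.9888]]
floor 78 2285 [[-64.8466  50.5127  27.9577]
 [-50.4765  77.1095  29.7199]
 [-35.8011 104.7277  34.5661]]
to [0.535 0.076 0.068] shift [-0.03 -0.3  11.87] turn 0.002 theta 3.043 q [0.1471 0.333  0.0615 1.2995 0.0002 0.2457]
[0.5345 0.0793 0.1867]
```

Request:
arm_command([
  [0.08, -0.1, 3],
  [0.08, -0.1, 6],
  [0.08, -0.1, 9],
  [0.08, -0.1, 10.5],
  [0.08, -0.1, 11.3],
], turn=[0, 0, 0, 0, 0], hand=[1, 1, 1, 1, 1])

```text
clock: 28.18
eef_pos: [0.5313, 0.0776, 0.0706]
tool_rot: [0.05, 0.999, -0.001, -0.003]
ft_force: [-1.4, 0.0, -3.7]
grip_width: 0.049
```

Request:
arm_command([
  [0, 0, 0],
  [0, 0, 0],
  [0, 0, 0],
  [0, 0, 0],
  [0, 0, 0],
], turn=[0, 0, 0, 0, 0], hand=[1, 1, 1, 1, 1])

```text
clock: 28.6
eef_pos: [0.5349, 0.0772, 0.0753]
tool_rot: [0.05, 0.999, 0.0, 0.001]
ft_force: [0.4, -0.9, -2.9]
grip_width: 0.0494
```

```bash
python3 - <<'E'
from h import *
go(dk(-29.1,78,38),3.0406); print(get_obs()['eef_pos'])
E
```

```text
to [0.533 0.076 0.038] shift [ 0.15 -0.11  3.73] turn 0.0 theta 3.041 q [ 0.1434  0.4153 -0.123   1.0295  0.      0.2441]
[0.5349 0.0772 0.0753]
```

Request:
arm_command([
  [0.08, -0.1, 0.4],
  [0.08, -0.1, 1],
  [0.08, -0.1, 1.6],
  [0.08, -0.1, 2.2],
  [0.08, -0.1, 2.6],
], turn=[0, 0, 0, 0, 0], hand=[1, 1, 1, 1, 1])

```text
clock: 29.02
eef_pos: [0.5324, 0.076, 0.0466]
tool_rot: [0.05, 0.999, -0.0, -0.001]
ft_force: [0.6, 0.1, -2.7]
grip_width: 0.049
```

Request:
arm_command([
  [0, 0, 0.4],
  [0, 0, 0.8],
  [0, 0, 1.15],
  [0, 0, 1.15],
  [0, 0, 1.15],
], turn=[0, 0, 0, 0, 0], hand=[1, 1, 1, 1, 1])

```text
clock: 29.43
eef_pos: [0.5326, 0.076, 0.0382]
tool_rot: [0.05, 0.999, 0.0, 0.0]
ft_force: [-5.6, -1.0, 10.4]
grip_width: 0.0497
```

Request:
arm_command([
  [0, 0, 0],
  [0, 0, 0],
  [0, 0, 0],
  [0, 0, -2],
  [0, 0, -6],
], turn=[0, 0, 0, 0, 0], hand=[0.27, 0.27, 0.27, 0.27, 0.27])

```text
clock: 29.85
eef_pos: [0.5287, 0.0756, 0.0919]
tool_rot: [0.05, 0.999, -0.001, -0.005]
ft_force: [0.8, 0.3, -1.2]
grip_width: 0.0627
```

Request:
arm_command([
  [0, 0, -4],
  [0, 0, -8],
  [0, 0, -12],
  [0, -4, -15],
  [0, -8, -15],
], turn=[0, 0, 0.12, 0.24, 0.36], hand=[0.27, 0.3, 0.4, 0.5, 0.6])

```text
clock: 30.27
eef_pos: [0.5289, 0.0034, 0.2517]
tool_rot: [0.228, 0.974, 0.002, 0.006]
ft_force: [1.8, -0.6, 0.0]
grip_width: 0.0342
```

```bash
python3 - <<'E'
from h import *
go(dk(0,-205,240),1.47); print(get_obs()['eef_pos'])
E
```

```text
to [ 0.534 -0.208  0.24 ] shift [ -9.84 -18.73   1.16] turn 1.211 theta 2.681 q [0.0058 0.2763 0.152  1.4348 0.0009 0.4668]
[0.5289 0.0034 0.2517]
```

Request:
arm_command([
  [-9.8, -18.7, 0],
  [-9.8, -18.7, 0],
  [-9.8, -18.7, 0],
  [-9.8, -18.7, 0],
  [-9.8, -18.7, 0],
], turn=[0.6, 0.6, 0.6, 0.6, 0.6], hand=[0.6, 0.6, 0.6, 0.6, 0.6])

```text
clock: 30.68
eef_pos: [0.5299, -0.2085, 0.2457]
tool_rot: [0.508, 0.861, 0.0, 0.0]
ft_force: [1.2, -0.1, -0.5]
grip_width: 0.0341
```

Request:
arm_command([
  [0, 0, 0],
  [0, 0, 0],
  [0, 0, 0],
  [0, 0, 0],
  [0, 0, 0],
], turn=[0.611, 0.611, 0.611, 0.611, 0.611], hand=[0.6, 0.6, 0.6, 0.6, 0.6])

```text
clock: 31.1
eef_pos: [0.53, -0.2069, 0.2453]
tool_rot: [0.744, 0.668, 0.0, -0.0]
ft_force: [0.2, -0.2, -0.2]
grip_width: 0.0338
```

```bash
python3 - <<'E'
from h import *
red(); go(dk(36,-212,108),1.47); o=get_obs(); print(o['eef_pos'],R.from_euler('z',-YAW).apply(o['eef_pos']-O)*1000)
p,d,i=snap('top','top2.png')
for q in packs(p,d,i): print('top',np.round(q[:6],3),R.from_euler('z',-YAW).apply(np.array([q[0],q[1],0])-O)*1000)
cv2.imwrite('pics/c2.png',cv2.resize(p[150:300,220:400,::-1],(600,500)))
E
```

```text
grip dock mm 1531 [[  29.4435 -234.4663  152.7203]
 [  36.3797 -210.8938  156.9937]
 [  44.6836 -189.7351  159.1218]] [ 0.5693 -0.2178  0.157 ]
to [ 0.569 -0.219  0.108] shift [-0.76  4.   13.73] turn -0.009 theta 1.461 q [-0.3721  0.3711  0.2685  1.4683  0.0002  1.3089]
[ 0.5301 -0.2068  0.2453] [  -3.8787 -204.0223  245.2892]
top [  0.524  -0.002   0.09  204.119  70.725  84.358] [-30.724  -0.598   0.   ]
```

View pics/c2.png

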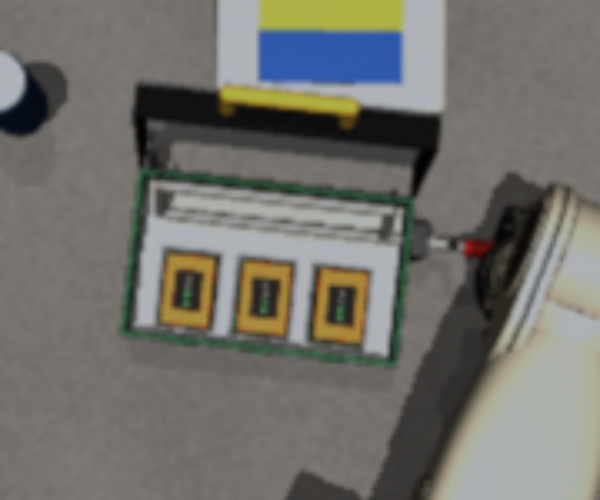

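Picture: all three orange packs level in the pockets (rows ~295; columns 188, 265, 340), lever fully back, hood open. Now pinch the lever grip.

Request:
arm_command([
  [-0.8, 3, 1],
  [-0.8, 4.1, 4],
  [-0.8, 4.1, 8],
  [-0.8, 4.1, 12],
  [-0.8, 4.1, 13.7],
], turn=[-0.009, -0.009, -0.009, -0.009, -0.009], hand=[0.6, 0.6, 0.6, 0.6, 0.6])

```text
clock: 31.62
eef_pos: [0.5668, -0.2173, 0.1025]
tool_rot: [0.738, 0.675, -0.002, -0.004]
ft_force: [-0.5, 0.2, -0.4]
grip_width: 0.0341
```

Request:
arm_command([
  [0, 0, 0],
  [0, 0, 0],
  [0, 0, 0],
  [0, 0, 0],
  [0, 0, 0],
], turn=[0, 0, 0, 0, 0], hand=[0.6, 1, 1, 1, 1])

```text
clock: 32.03
eef_pos: [0.5707, -0.2188, 0.1096]
tool_rot: [0.739, 0.674, 0.001, 0.001]
ft_force: [2.1, -0.4, -8.0]
grip_width: 0.0163
```

```bash
python3 - <<'E'
from h import *
o=get_obs(); print(R.from_euler('z',-YAW).apply(o['eef_pos']-O)*1000,o['grip_width'],o['ft_force'])
f=lambda a: np.array([45-80*np.cos(a),70+80*np.sin(a)])
for a in np.linspace(1.48,-.0125,16): print(round(a,2),np.round((f(a)-f(1.48))/10*[1,-1],1))
E
```

```text
[  37.7338 -211.8513  109.5673] 0.016274502031171412 [ 2.1145 -0.3749 -8.0099]
1.48 [ 0. -0.]
1.38 [-0.8  0.1]
1.28 [-1.6  0.3]
1.18 [-2.3  0.6]
1.08 [-3.   0.9]
0.98 [-3.7  1.3]
0.88 [-4.4  1.8]
0.78 [-4.9  2.3]
0.68 [-5.5  2.9]
0.58 [-5.9  3.6]
0.49 [-6.4  4.2]
0.39 [-6.7  5. ]
0.29 [-6.9  5.7]
0.19 [-7.1  6.5]
0.09 [-7.2  7.3]
-0.01 [-7.3  8.1]
```

Request:
arm_command([
  [0, -0.8, 0.1],
  [0, -1.6, 0.3],
  [0, -2.3, 0.6],
  [0, -3.0, 0.9],
  [0, -3.7, 1.3],
], turn=[0, 0, 0, 0, 0], hand=[1, 1, 1, 1, 1])

```text
clock: 32.45
eef_pos: [0.5409, -0.2157, 0.1024]
tool_rot: [0.738, 0.674, 0.006, 0.007]
ft_force: [7.4, 3.0, 5.2]
grip_width: 0.0163
```

Request:
arm_command([
  [0, -0.7, 0.5],
  [0, -1.2, 1.0],
  [0, -1.8, 1.6],
  [0, -2.2, 2.3],
  [0, -2.7, 2.9],
], turn=[0, 0, 0, 0, 0], hand=[1, 1, 1, 1, 1])

```text
clock: 32.87
eef_pos: [0.5119, -0.2126, 0.0719]
tool_rot: [0.738, 0.674, 0.005, 0.005]
ft_force: [5.4, 5.5, 11.1]
grip_width: 0.0162
```

Request:
arm_command([
  [0, -0.3, 0.8],
  [0, -0.5, 1.5],
  [0, -0.7, 2.3],
  [0, -0.8, 3.1],
  [0, -0.9, 4.1],
], turn=[0, 0, 0, 0, 0], hand=[1, 1, 1, 1, 1])

```text
clock: 33.28
eef_pos: [0.4984, -0.2111, 0.0294]
tool_rot: [0.739, 0.674, 0.002, 0.001]
ft_force: [-7.3, 7.0, 8.5]
grip_width: 0.0165
```

```bash
python3 - <<'E'
from h import *
o=get_obs(); print(R.from_euler('z',-YAW).apply(o['eef_pos']-O)*1000,o['grip_width'],o['ft_force'])
red()
E
```

```text
[ -34.9041 -211.5041   29.4173] 0.016538055171792267 [-7.2911  6.9569  8.5386]
grip dock mm 6314 [[ -43.2428 -231.4699   77.2055]
 [ -35.6276 -206.9375   81.6986]
 [ -27.7195 -188.1558   83.6029]] [ 0.498  -0.2064  0.0817]
```

Request:
arm_command([
  [0, 0, 0.4],
  [0, 0, 0.8],
  [0, 0, 1.0],
  [0, 0, 1.0],
  [0, 0, 1.0],
], turn=[0, 0, 0, 0, 0], hand=[1, 1, 1, 1, 1])

```text
clock: 33.75
eef_pos: [0.498, -0.2111, 0.0203]
tool_rot: [0.739, 0.674, 0.002, 0.001]
ft_force: [-7.5, 8.2, 17.8]
grip_width: 0.0162
```

```bash
python3 - <<'E'
from h import *
o=get_obs(); print(R.from_euler('z',-YAW).apply(o['eef_pos']-O)*1000,o['grip_width'],o['ft_force'])
red()
E
```

```text
[ -35.315  -211.5228   20.3097] 0.016212116465621415 [-7.4713  8.245  17.7972]
grip dock mm 6368 [[ -43.2474 -230.8536   71.7483]
 [ -35.6414 -206.7696   76.2422]
 [ -27.7115 -188.2925   78.1459]] [ 0.4981 -0.2064  0.0762]
```

Request:
arm_command([
  [0, 0, 0.4],
  [0, 0, 0.4],
  [0, 0, 0],
  [0, 0, 0],
  [0, 0, 0],
], turn=[0, 0, 0, 0, 0], hand=[1, 1, 0.6, 0.6, 0.6])

```text
clock: 34.22
eef_pos: [0.4992, -0.2131, 0.018]
tool_rot: [0.739, 0.674, 0.001, 0.003]
ft_force: [-0.8, 1.3, -0.3]
grip_width: 0.0343
```

Request:
arm_command([
  [0, 0, -2],
  [0, 0, -6],
  [0, 0, -10],
  [0, 0, -14],
  [0, 0, -18],
], turn=[0, 0, 0, 0, 0], hand=[0.6, 0.6, 0.6, 0.6, 0.6])

```text
clock: 34.63
eef_pos: [0.4971, -0.2123, 0.1975]
tool_rot: [0.739, 0.674, -0.0, 0.0]
ft_force: [-0.1, -0.9, 0.1]
grip_width: 0.0344
```

```bash
python3 - <<'E'
from h import *
p=red()
q,d,i=snap('scene'); P,rr,cc=cloud(d,i); hsv=cv2.cvtColor(q,cv2.COLOR_RGB2HSV)[rr,cc].astype(int)
y=(hsv[:,0]>20)&(hsv[:,0]<34)&(hsv[:,1]>150)&(P[:,2]>.15); L=R.from_euler('z',-YAW).apply(P[y]-O)*1000; print('bar dock',np.percentile(L,[5,50,95],axis=0))
go(dk(60,-60,360),1.47)
cv2.imwrite('pics/c3.png',np.hstack([cv2.resize(p[:,:,::-1],(400,300)),cv2.resize(q[60:300,130:450,::-1],(400,300))]))
E
```

```text
grip dock mm 1258 [[ -37.5723 -236.5094   81.3184]
 [ -29.7492 -213.2147   85.5991]
 [ -21.6101 -192.2635   87.7404]] [ 0.5034 -0.2134  0.0856]
bar dock [[140.3946 -60.9226 275.3137]
 [146.1653  -7.1401 309.2064]
 [149.8468  54.7197 315.6915]]
to [ 0.608 -0.07   0.36 ] shift [ 15.27   9.49 -15.57] turn 0.009 theta 1.479 q [-0.4033  0.3225  0.0911  1.3241 -0.0004  1.2594]
```

View pics/c3.png

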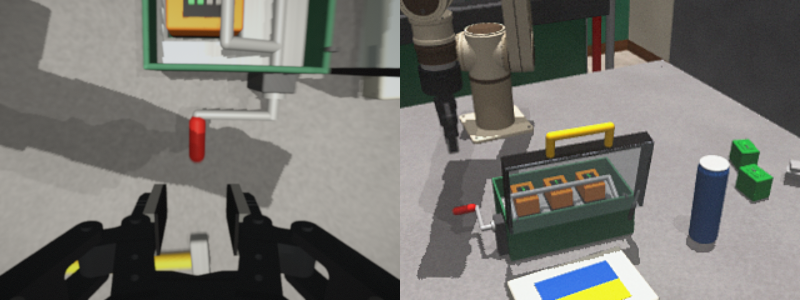

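Request:
arm_command([
  [0, 0, 0],
  [0, 0, 0],
  [0, 0, 0],
  [0, 0, 0],
  [0, 0, 0],
], turn=[0, 0, 0, 0, 0], hand=[0.6, 0.6, 0.6, 0.6, 0.6])

```text
clock: 35.15
eef_pos: [0.4963, -0.2117, 0.1941]
tool_rot: [0.739, 0.674, -0.001, -0.001]
ft_force: [-0.2, 0.2, -0.8]
grip_width: 0.0342
```

```bash
python3 - <<'E'
from h import *
red()
q,d,i=snap('scene'); P,rr,cc=cloud(d,i); hsv=cv2.cvtColor(q,cv2.COLOR_RGB2HSV)[rr,cc].astype(int)
m=((hsv[:,0]<5)|(hsv[:,0]>174))&(hsv[:,1]>140)&(P[:,2]>.03)&(P[:,1]<-.15)&(P[:,1]>-.3); L=R.from_euler('z',-YAW).apply(P[m]-O)*1000
L=L[abs(L[:,0])<60]; print('scene grip',np.percentile(L,[3,50,97],axis=0))
E
```

```text
grip dock mm 1267 [[ -43.1043 -233.8558   72.6247]
 [ -35.4387 -210.4681   76.6056]
 [ -27.7171 -189.5016   78.7369]] [ 0.498  -0.21    0.0766]
scene grip [[ -36.7333 -233.5655   64.2908]
 [ -29.0196 -211.7051   73.7492]
 [ -25.4003 -190.9872   79.023 ]]
```

Lever is shut (grip top at 78.7 mm = 69 + 9). Now to the hood bar.

Request:
arm_command([
  [0, 0, -4],
  [0, 0, -8],
  [0, 0, -12],
  [2, 0, -15.5],
  [6, 1, -16],
], turn=[0, 0, 0, 0, 0], hand=[0.65, 0.65, 0.65, 0.65, 0.65])

```text
clock: 35.67
eef_pos: [0.5134, -0.1563, 0.3628]
tool_rot: [0.741, 0.671, 0.002, 0.005]
ft_force: [0.1, 0.8, 0.6]
grip_width: 0.03
```

```bash
python3 - <<'E'
from h import *
go(dk(125,0,350),1.47)
E
```

```text
to [ 0.679 -0.017  0.35 ] shift [15.52 15.08  1.38] turn 0.002 theta 1.472 q [-0.2945  0.3035  0.474   1.7299 -0.0017  1.3749]
```

Request:
arm_command([
  [4, 2, 0],
  [8, 5, 0.5],
  [12, 9, 1],
  [15.5, 12, 1.2],
  [15.5, 13, 1.2],
], turn=[0, 0, 0, 0, 0], hand=[0.65, 0.65, 0.65, 0.65, 0.65])

```text
clock: 36.08
eef_pos: [0.657, -0.0078, 0.3437]
tool_rot: [0.738, 0.675, 0.0, -0.0]
ft_force: [1.0, -0.7, 0.6]
grip_width: 0.0296
```

Request:
arm_command([
  [0, 0, 0],
  [0, 0, 0],
  [0, 0, 0],
], turn=[0, 0, 0], hand=[0.65, 0.65, 0.65])

```text
clock: 36.33
eef_pos: [0.6562, -0.0107, 0.3423]
tool_rot: [0.739, 0.674, -0.001, -0.001]
ft_force: [0.5, 0.2, -0.2]
grip_width: 0.0298
```

```bash
python3 - <<'E'
from h import *
p,d,i=snap('wrist','w9.png'); P,rr,cc=cloud(d,i); hsv=cv2.cvtColor(p,cv2.COLOR_RGB2HSV)[rr,cc].astype(int)
y=(hsv[:,0]>20)&(hsv[:,0]<34)&(hsv[:,1]>150)&(P[:,2]>.2); L=R.from_euler('z',-YAW).apply(P[y]-O)*1000; 
print(len(L),'bar dock',np.percentile(L,[3,50,97],axis=0)); k=L[:,2]>305; print(np.percentile(L[k],[3,50,97],axis=0))
go(dk(140,0,266),1.47); print(get_obs()['eef_pos'])
E
```

```text
4796 bar dock [[127.1276 -13.4817 276.7451]
 [137.7646  27.881  316.35  ]
 [146.379   59.1852 319.0734]]
[[132.2938 -13.1734 310.1831]
 [138.558   23.6966 316.7036]
 [146.4562  57.7868 319.2896]]
to [ 0.694 -0.018  0.266] shift [-0.34  3.86  7.8 ] turn 0.008 theta 1.478 q [-0.0171  0.6143  0.914   1.8708 -0.0003  1.6462]
[ 0.6557 -0.0113  0.344 ]
```

Request:
arm_command([
  [-0.3, 2.5, 0],
  [-0.3, 3.8, 0],
  [-0.3, 3.8, 0],
  [-0.3, 3.8, 2],
  [-0.3, 3.8, 4],
], turn=[0, 0, 0, 0, 0], hand=[0.65, 0.65, 0.65, 0.65, 0.65])

```text
clock: 36.8
eef_pos: [0.6941, -0.0185, 0.3071]
tool_rot: [0.739, 0.673, 0.003, 0.003]
ft_force: [-0.2, 0.6, -0.2]
grip_width: 0.0298
```

```bash
python3 - <<'E'
from h import *
go(dk(139,0,266),1.47); print(get_obs()['eef_pos'],get_obs()['ft_force'])
E
```

```text
to [ 0.693 -0.018  0.266] shift [ 0.02 -0.17  4.11] turn 0.007 theta 1.477 q [-0.0267  0.6936  0.9581  1.8275  0.      1.6379]
[ 0.6941 -0.0185  0.3071] [-0.2048  0.606  -0.2013]
```

Request:
arm_command([
  [0, -0.1, 1],
  [0, -0.1, 2.5],
  [0, -0.1, 3.8],
  [0, -0.1, 3.9],
  [0, -0.1, 3.9],
], turn=[0, 0, 0, 0, 0], hand=[0.65, 0.65, 0.65, 0.65, 0.65])

```text
clock: 37.22
eef_pos: [0.6914, -0.018, 0.2666]
tool_rot: [0.739, 0.673, 0.0, 0.0]
ft_force: [0.2, -0.0, 0.1]
grip_width: 0.0299
```

Request:
arm_command([
  [0, 0, 0],
  [0, 0, 0],
  [0, 0, 0],
  [0, 0, 0],
  [0, 0, 0],
], turn=[0, 0, 0, 0, 0], hand=[1, 1, 1, 1, 1])

```text
clock: 37.63
eef_pos: [0.6948, -0.0179, 0.2675]
tool_rot: [0.739, 0.674, 0.002, 0.003]
ft_force: [4.6, -1.9, 5.5]
grip_width: 0.0146
```

```bash
python3 - <<'E'
from h import *
f=lambda a: np.array([85-210.8*np.cos(a+.0855),105+210.8*np.sin(a+.0855)])
A=np.linspace(1.75,0,21)
for k in range(0,20,5): print([list(np.round((f(a)-f(A[k]))/10*[1,-1],1)) for a in A[k+1:k+6]])
o=get_obs(); print(R.from_euler('z',-YAW).apply(o['eef_pos']-O)*1000)
E
```

```text
[[np.float64(-1.8), np.float64(-0.4)], [np.float64(-3.6), np.float64(-0.6)], [np.float64(-5.5), np.float64(-0.7)], [np.float64(-7.3), np.float64(-0.7)], [np.float64(-9.1), np.float64(-0.4)]]
[[np.float64(-1.8), np.float64(0.4)], [np.float64(-3.6), np.float64(0.9)], [np.float64(-5.3), np.float64(1.7)], [np.float64(-6.9), np.float64(2.5)], [np.float64(-8.5), np.float64(3.5)]]
[[np.float64(-1.5), np.float64(1.1)], [np.float64(-2.8), np.float64(2.4)], [np.float64(-4.1), np.float64(3.7)], [np.float64(-5.2), np.float64(5.2)], [np.float64(-6.2), np.float64(6.7)]]
[[np.float64(-0.9), np.float64(1.6)], [np.float64(-1.6), np.float64(3.3)], [np.float64(-2.1), np.float64(5.1)], [np.float64(-2.5), np.float64(6.9)], [np.float64(-2.7), np.float64(8.7)]]
[140.9741   0.4794 267.4895]
```

Bar gripped. Swing it shut along the arc.

Request:
arm_command([
  [0, -1.8, -0.4],
  [0, -3.6, -0.6],
  [0, -5.5, -0.7],
  [0, -7.3, -0.7],
  [0, -9.1, -0.4],
], turn=[0, 0, 0, 0, 0], hand=[1, 1, 1, 1, 1])

```text
clock: 38.05
eef_pos: [0.6049, -0.0082, 0.2737]
tool_rot: [0.739, 0.674, 0.005, 0.004]
ft_force: [3.0, 2.0, 12.8]
grip_width: 0.0142
```

Request:
arm_command([
  [0, -1.8, 0.4],
  [0, -3.6, 0.9],
  [0, -5.3, 1.7],
  [0, -6.9, 2.5],
  [0, -8.5, 3.5],
], turn=[0, 0, 0, 0, 0], hand=[1, 1, 1, 1, 1])

```text
clock: 38.47
eef_pos: [0.5184, 0.0009, 0.2361]
tool_rot: [0.739, 0.674, 0.003, 0.001]
ft_force: [1.6, 4.3, 0.1]
grip_width: 0.0145
```

Request:
arm_command([
  [0, -1.5, 1.1],
  [0, -2.8, 2.4],
  [0, -4.1, 3.7],
  [0, -5.2, 5.2],
  [0, -6.2, 6.7],
], turn=[0, 0, 0, 0, 0], hand=[1, 1, 1, 1, 1])

```text
clock: 38.88
eef_pos: [0.4567, 0.0069, 0.167]
tool_rot: [0.738, 0.674, 0.003, -0.0]
ft_force: [6.8, 7.1, -6.0]
grip_width: 0.0141
```

Request:
arm_command([
  [0, -0.9, 1.6],
  [0, -1.6, 3.3],
  [0, -2.1, 5.1],
  [0, -2.5, 6.9],
  [0, -2.7, 8.7],
], turn=[0, 0, 0, 0, 0], hand=[1, 1, 1, 1, 1])

```text
clock: 39.3
eef_pos: [0.4312, 0.0093, 0.0815]
tool_rot: [0.738, 0.674, 0.004, 0.0]
ft_force: [-21.5, 1.7, 98.9]
grip_width: 0.0138
```

```bash
python3 - <<'E'
from h import *
o=get_obs(); print(R.from_euler('z',-YAW).apply(o['eef_pos']-O)*1000,o['grip_width'],o['ft_force'])
E
```

```text
[-124.0239    1.0079   81.4526] 0.013774365029579905 [-21.5198   1.7103  98.8663]
```

Firmly on the stop (99 N, nearer the limit than I wanted). Ease off, release, raise.

Request:
arm_command([
  [0, 0, -0.4],
  [0, 0, -0.5],
  [0, 0, -0.5],
  [0, 0, -0.5],
  [0, 0, -0.5],
], turn=[0, 0, 0, 0, 0], hand=[1, 0.72, 0.7, 0.7, 0.7])

```text
clock: 39.72
eef_pos: [0.4285, 0.0072, 0.0846]
tool_rot: [0.739, 0.674, -0.0, -0.0]
ft_force: [0.4, -0.2, 0.1]
grip_width: 0.0256
```

Request:
arm_command([
  [0, 0, -1],
  [0, 0, -4],
  [0, 0, -8],
  [0, 0, -12],
  [0, -3, -15],
], turn=[0, 0, 0, 0, 0], hand=[0.7, 0.7, 0.7, 0.7, 0.7])

```text
clock: 40.13
eef_pos: [0.4037, 0.0097, 0.2371]
tool_rot: [0.739, 0.674, 0.002, 0.002]
ft_force: [1.9, -0.4, 0.8]
grip_width: 0.0256
```

Request:
arm_command([
  [-4, -4, -2],
  [-8, -8, -4],
  [-12, -10, -4],
  [-12, -10, -4],
  [-12, -10, -4],
], turn=[0, 0, 0, 0, 0], hand=[0.7, 0.7, 0.7, 0.7, 0.7])

```text
clock: 40.55
eef_pos: [0.2854, -0.1041, 0.2755]
tool_rot: [0.742, 0.67, -0.001, 0.001]
ft_force: [0.4, 0.4, -0.3]
grip_width: 0.026
```

```bash
python3 - <<'E'
from h import *
ims=[]
for n,c in(('top',(140,320,110,450)),('scene',(120,345,50,475))):
    q,d,i=snap(n); P,rr,cc=cloud(d,i); hsv=cv2.cvtColor(q,cv2.COLOR_RGB2HSV)[rr,cc].astype(int); L=R.from_euler('z',-YAW).apply(P-O)*1000
    y=(hsv[:,0]>20)&(hsv[:,0]<34)&(hsv[:,1]>150)&(P[:,2]>.08)&(abs(L[:,1])<90)&(L[:,0]<150)
    m=((hsv[:,0]<5)|(hsv[:,0]>174))&(hsv[:,1]>140)&(P[:,2]>.03)&(abs(L[:,0])<60)&(abs(L[:,1]+212)<40)
    for t,k in(('bar',y),('grip',m)): print(n,t,k.sum(),np.percentile(L[k],[3,50,97],axis=0) if k.sum()>5 else '')
    for t in ('spray_can','organiser','tube_bracket','hammer'):
        x=spot_point(n,t)
        if x: print(n,t,world(d,i,x[0]['location']))
    ims.append(cv2.resize(q[c[0]:c[1],c[2]:c[3],::-1],(560,296)))
cv2.imwrite('pics/c9.png',np.vstack(ims)); print(get_obs()['ft_force'],get_obs()['eef_pos'])
E
```

```text
top bar 227 [[-129.5915  -60.321   122.0885]
 [-120.3145   -1.3146  130.447 ]
 [ -88.7258   58.7009  137.7705]]
top grip 63 [[ -42.9696 -233.4957   68.5022]
 [ -35.8903 -210.4558   77.6886]
 [ -28.6952 -190.2156   84.1732]]
top spray_can [0.7176 0.2327 0.1782]
top organiser [ 0.7952 -0.0764  0.0462]
top hammer [ 0.3541 -0.4079  0.0244]
scene bar 161 [[-123.7006  -58.7232  121.9294]
 [-117.8648   -0.928   127.7066]
 [ -83.9352   56.0021  139.2047]]
scene grip 110 [[ -37.6327 -234.5274   65.307 ]
 [ -29.2422 -213.1267   73.5837]
 [ -24.5227 -191.2172   78.9378]]
scene spray_can [0.7532 0.2409 0.0226]
scene organiser [ 0.8415 -0.0898  0.0448]
scene tube_bracket [ 0.6455 -0.4168  0.0179]
scene hammer [ 0.4035 -0.407   0.0223]
[ 0.0289  0.759  -0.1373] [ 0.2894 -0.0996  0.2738]
```

View pics/c9.png

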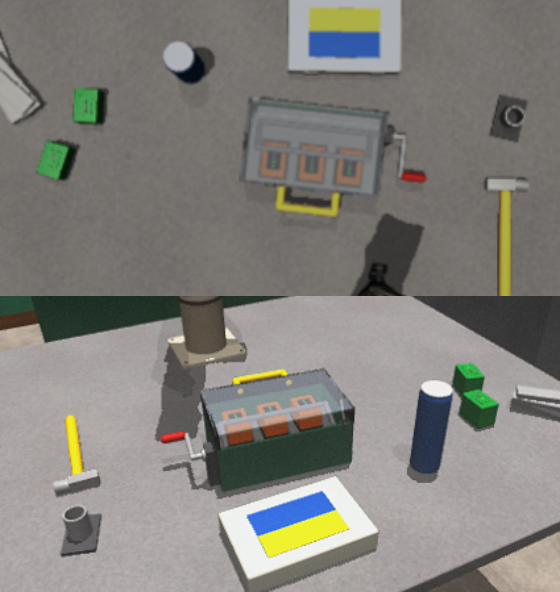

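Picture: hood shut (bar at the front, top at row ~205), three orange packs in the pockets under it, lever shut (red grip at (176,413)), and the bystanders and green blocks where they started. Handing in.

```bash
python3 -c "from workcell import *; print(job_done())"
```

```text
the job is handed in; nothing more can be done
None
```

The job is done and handed in at about 41 s of robot time. The hood was opened until it stayed up by itself, then the lever was swung fully back. All three orange packs went into a pocket each, and the lever and then the hood were shut over them.

**Last checks**
- **Packs:** all three tops measured about 90 mm high, level in the row of pockets.
- **Lever:** the grip's top measured about 79 mm, which is the shut height; the bar lay across the packs. When the arm was still moving I got one reading of 88 mm; after it settled the reading was 79 mm.
- **Hood:** the bar is back where it started, at about 123 mm, so the hood is shut.
- **Other things:** the spray can, organiser, tube bracket, hammer and green look-alikes look unmoved in the pictures. The network's positions for them, taken from the same camera before and after, agree to about 1–2 cm. The last top view did not find the bracket, but the scene view did.

**What went wrong or disagreed**
- The reported tool point is about 37 mm below where the fingers really are. My first pinch on the hood bar closed on air, a second gripped low on the bar, and I corrected the height after that.
- My first push left the lever at about 1.4 rad, so I pushed it again to its stop with shut fingers.
- Closing the hood peaked near 99 N at the wrist. That is under the 120 N limit, but more than I intended.
- The fingers' width reading is about 2 mm low on the round bar and grip.

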